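Clear the insulation test bench

ROBOT

A 6-joint arm with a two-finger parallel gripper is mounted at the origin on the work surface. World frame = base frame: x ahead of the robot, y to its left, z up, the work surface at z = 0. Lengths are in m, angles in rad, forces in N, time in s.
With the tool pointing down it reaches from about 0.375 to 0.975 m from the base axis. Payload 3.8 kg.
Tool frame: the origin (TCP) lies at the very end of the fingers, on their centre line; the grasp point (between the pads) lies 19 mm behind it; z points along the fingers, y is the line along which they close (so a half turn about z gives the same grasp; the last joint's range is limited). The gripper opens to 85 mm and grips with 20 to 120 N. Pads are 22 mm wide; open, the fingers measure 114 mm over their backs; the gripper's body (76 mm by 85 mm) begins 54 mm behind the grasp point. The pads swing forward as they close: fully open they stand 13 mm farther back than shut.
Start: joints at [1.247, 0.264, 1.604, -0, 1.274, -0.037], TCP at [0.191, 0.647, 0.231] pointing down, gripper open.
Joint ranges: [-2.63, 2.63], [-0.94, 2.18], [0.31, 2.57], [-1.31, 4.45], [0, 2.66], [-2.55, 2.55]. Speed limits (rad/s): [2.57, 2.57, 3.14, 3.14, 3.14, 3.14].

INTERFACE

Orientations are given as a rotation vector (axis times angle).
In Python, from workcell import bot, vision gives the robot as it stands. The module is installed in compiled form; this text tells all that it offers.
- The arm moves only by the tool play_rows, never from a script. Its argument "moves" is a list that holds one entry, the list of rows, each a list of 7 numbers: the turn, a rotation vector about the tool's x, y, z as a fraction of full scale, then the shift along the tool's x, y, z as a fraction of full scale, then the finger opening in mm, from 0 to 85.4. In form: [[[ax, ay, az, x, y, z, jaw], ...]]. A call has 1 to 5 rows; each row shifts and turns the commanded pose from where the row before left it, along the tool's axes as they then stand; what a row does not reach is not made up. Full scale, the value 1, is 0.1 m for a shift and 0.5 rad for a turn. A row lasts 1/12 s, in which the tool goes at most 41.7 mm and 7.16 degrees, less where a joint would pass 70% of its speed; a pose out of reach is approached as far as the arm can. A call with a number of a shift or a turn outside -1 to 1 is refused whole. A call with a gripper value outside its range is refused whole. The fingers move at their own pace and stop on an object; "newtons" is the grip in N (left out, the last holds). Time passes only in rows, so rows that do not move let the fingers close. It gives the time, the measured TCP pose, the force, the opening and the grip force at its end, in the units of the state.
- bot.read_state(): the state, without advancing time (a new reading comes with each control period).
- vision.read_camera(name): name is "scene" or "top" or "wrist"; returns a dict with "image" (400x640x3 uint8, red, green, blue), "depth" (400x640 float32, m along the optical axis (not along the pixel's ray), 0 where there is no reading), "K" (3x3 intrinsics, pixels), "R" (3x3) and "t" (3): a world point X has camera coordinates R X + t. Camera axes: x right, y down, z forward; pixel columns grow to the right and rows downward; lengths in m; the calibration is good to about 2 mm. The wrist camera is an equidistant fisheye: a pixel r from the principal point sees the ray r / f radians off the axis. A picture is of the moment at which its call begins.
- bot.finish_job(): hands the job in; it is judged then, once.
The state is a dict: "time": time; "q": joint angles; "joint_vel": joint speeds; "joint_torque": joint torques, N m; "tool_pos": TCP position; "tcp_rot": TCP orientation; "wrist_force": force on the tool from outside, world axes, zero at the start; "torque": the same for the moment, N m; "width": opening from 0.0 (shut) to 1.0 (fully open); "grip_force": force on a finger pad.
Only numpy, scipy, OpenCV 4.12 (cv2) and the standard library are available. Lean on these libraries where they do the work, as an engineer would, in place of code of your own. Each camera call takes 0.05 s, during which the arm holds its last target. There are 200 camera calls.

TASK

The insulation tests are over: take every test electrode that still stands on a panel and set it on one of the open pots as its cover, flange level on the rim, one electrode to a pot. Stand every panel in the rack on a short end, leaning back against the rail, and leave the other things on the bench where they are. Things may get knocked or slip while you work, so check that all is in place before you stop.

Things in the scene. Friction and masses are not known exactly. Their poses are not given: they have to be found in the camera images.
- electrode1: Loose test electrode that also covers a pot, 0.25 kg: flat round foot (diameter 52, 10 high), flange disc on it (diameter 84, 6 thick), then a black knob, a plain cylinder of diameter 26 from 16 to 56 mm up. Starts standing on a panel. Origin: centre of the foot's underside; z up along its axis. None if absent.
- electrode2: Loose test electrode that also covers a pot, 0.25 kg: flat round foot (diameter 52, 10 high), flange disc on it (diameter 84, 6 thick), then a black knob, a plain cylinder of diameter 26 from 16 to 56 mm up. Starts standing on a panel. Origin: centre of the foot's underside; z up along its axis. None if absent.
- electrode3: Loose test electrode that also covers a pot, 0.25 kg: flat round foot (diameter 52, 10 high), flange disc on it (diameter 84, 6 thick), then a black knob, a plain cylinder of diameter 26 from 16 to 56 mm up. Starts standing on a panel. Origin: centre of the foot's underside; z up along its axis. None if absent.
- panel1: Loose flat dark red insulating panel, 150 (its x) by 66 (its y) by 12 (thickness, its z), 0.17 kg, same both ways round. At the start it lies flat on the bench, with an electrode standing on it or bare. Origin: centre of its underside, 6 mm below its middle.
- panel2: Loose flat dark red insulating panel, 150 (its x) by 66 (its y) by 12 (thickness, its z), 0.17 kg, same both ways round. At the start it lies flat on the bench, with an electrode standing on it or bare. Origin: centre of its underside, 6 mm below its middle.
- panel3: Loose flat dark red insulating panel, 150 (its x) by 66 (its y) by 12 (thickness, its z), 0.17 kg, same both ways round. At the start it lies flat on the bench, with an electrode standing on it or bare. Origin: centre of its underside, 6 mm below its middle.
- pot1: Fixed open aluminium pot, outer diameter 76, mouth diameter 66, 50 high, on a thin black foot of diameter 92. An electrode covers it with its foot in the mouth and its flange on the rim: the electrode's origin is then 40 mm above the pot's. Origin: centre of its underside, z up. Takes one electrode; there are always three pots.
- pot2: Fixed open aluminium pot, outer diameter 76, mouth diameter 66, 50 high, on a thin black foot of diameter 92. An electrode covers it with its foot in the mouth and its flange on the rim: the electrode's origin is then 40 mm above the pot's. Origin: centre of its underside, z up. Takes one electrode; there are always three pots.
- pot3: Fixed open aluminium pot, outer diameter 76, mouth diameter 66, 50 high, on a thin black foot of diameter 92. An electrode covers it with its foot in the mouth and its flange on the rim: the electrode's origin is then 40 mm above the pot's. Origin: centre of its underside, z up. Takes one electrode; there are always three pots.
- rack: Fixed leaning rack, room for three panels side by side. Grey base board 160 (x) by 440 (y), its top 12 mm above the bench. A panel stands with a short end on the board just behind the lip, its back leaning on the rail at about 45 degrees, its upper end away from the robot. Origin: centre of the underside; x away from the robot, y along the rail, z up.
- rack_lip (a point): Middle of the top of the rack's front lip, which is 10 mm thick (x) and runs the rack's whole length: its faces lie 67 and 57 mm to the robot's side of the rack's origin, its top 28 mm above the bench. Axes as the rack's.
- rack_rail (a point): Middle of the rack's level steel rail (its axis), diameter 12, along the rack's y, 38.5 mm beyond the rack's origin in x and 89 mm above the bench, on two posts of diameter 14 at y = -209 and +209 mm. Axes as the rack's.
- multimeter: Bystander: black handheld meter 150 x 75 x 32 lying flat; origin centre of the underside.
- tape_roll: Bystander: grey tape roll, diameter 90, 25 high, lying flat; origin centre of the underside.
- screwdriver: Bystander: screwdriver lying on the bench, about 200 long along its x; origin near its middle.
- spray_bottle: Bystander: white bottle, diameter 60, 150 high, standing; origin centre of the underside.
- foil_lump: Bystander: lump of crumpled foil about 60 x 55 x 42; origin centre of the underside.
- sample_case: Bystander: grey plastic case 90 x 60 x 35; origin centre of the underside.
There are look-alikes about, which are no part of the job. Leave any orange look-alike of the panel1 alone.

How it is judged:
At the end, for the whole second after the job is handed in: Each electrode sits level (0.06 rad) on a pot, flange on the rim, within 12 mm of its centre. Each panel stands on a short end in the rack, touching it, square to the rail within 0.2 rad, its face 0.6 to 1.15 rad from level, its middle within 190 mm of the rack's. All at rest (((horizontal distance between electrode1 and pot1 below 0.012 m and z of electrode1 in the frame of pot1 between 0.036 and 0.0435 m) or (horizontal distance between electrode1 and pot2 below 0.012 m and z of electrode1 in the frame of pot2 between 0.036 and 0.0435 m) or (horizontal distance between electrode1 and pot3 below 0.012 m and z of electrode1 in the frame of pot3 between 0.036 and 0.0435 m)) and angle between each of electrode1, electrode2, electrode3's own z axis and vertical below 0.06 rad and linear speed of each of electrode1, electrode2, electrode3, panel1, panel2, panel3 below 0.02 m/s and ((horizontal distance between electrode2 and pot1 below 0.012 m and z of electrode2 in the frame of pot1 between 0.036 and 0.0435 m) or (horizontal distance between electrode2 and pot2 below 0.012 m and z of electrode2 in the frame of pot2 between 0.036 and 0.0435 m) or (horizontal distance between electrode2 and pot3 below 0.012 m and z of electrode2 in the frame of pot3 between 0.036 and 0.0435 m)) and ((horizontal distance between electrode3 and pot1 below 0.012 m and z of electrode3 in the frame of pot1 between 0.036 and 0.0435 m) or (horizontal distance between electrode3 and pot2 below 0.012 m and z of electrode3 in the frame of pot2 between 0.036 and 0.0435 m) or (horizontal distance between electrode3 and pot3 below 0.012 m and z of electrode3 in the frame of pot3 between 0.036 and 0.0435 m)) and angle between the z axis of panel1 and the z axis of rack, either way round between 0.6 and 1.15 rad and angle between the y axis of each of panel1, panel2, panel3 and the y axis of rack, either way round below 0.2 rad and y of panel1 in the frame of rack between -0.19 and 0.19 m and x of panel1 in the frame of rack between -0.03 and 0.05 m and z of panel1 in the frame of rack between 0.05 and 0.1 m and contact force between each of panel1, panel2, panel3 and rack above 0.3 N and angle between the z axis of panel2 and the z axis of rack, either way round between 0.6 and 1.15 rad and y of panel2 in the frame of rack between -0.19 and 0.19 m and x of panel2 in the frame of rack between -0.03 and 0.05 m and z of panel2 in the frame of rack between 0.05 and 0.1 m and angle between the z axis of panel3 and the z axis of rack, either way round between 0.6 and 1.15 rad and y of panel3 in the frame of rack between -0.19 and 0.19 m and x of panel3 in the frame of rack between -0.03 and 0.05 m and z of panel3 in the frame of rack between 0.05 and 0.1 m).
It fails at once if a bystander is shifted by more than 50 mm (distance of any of multimeter, tape_roll, screwdriver, spray_bottle, foil_lump, sample_case from where it was at the start of the episode above 0.05 m).
Of electrode1, electrode2, electrode3 only 2 to 3 are there at a start; the rules pass over those that are not, and their reading is None.
At some moment in a run one of electrode1, electrode2, electrode3, panel1, panel2, panel3 may be knocked a few centimetres aside while the robot is not near it.
Once in a run the grip may slacken for a moment while it holds something.
It also fails if it takes over 200 s, if anything falls off the work surface, if the arm or the gripper's body presses on something with over 40 N, if the wrist force passes 120 N, or if a joint passes its speed limit or range.

## Working session

There is one attempt and no reset: what is moved stays moved. The work goes in short steps, Python scripts to look and compute and a tool call to move; the robot and the scene stay as the last step left them, time stands still between calls to the robot, and variables do not carry over. Pictures are saved under pics/ and viewed, at most 14 in all, crops included, and the job is handed in when it is done.

Besides the shell and the picture viewer there is one more tool, called after ">>>" by a JSON object that holds its "name" and its "arguments", one argument or row to a line. play_rows: Moves the arm, as the interface text tells. Its arguments: {"type":"object","properties":{"moves":{"type":"array","items":{"type":"array","items":{"type":"array","items":{"type":"number"}}}},"newtons":{"type":"number"}},"required":["moves"]}

```bash
mkdir -p pics; cat > h.py <<'E'
import numpy as np, cv2
from workcell import bot, vision
from scipy.spatial.transform import Rotation as Ro
def cam(n):
    return vision.read_camera(n)
def save(c,name,crop=None):
    im=c["image"][:,:,::-1]
    if crop: im=im[crop[1]:crop[3],crop[0]:crop[2]]
    cv2.imwrite("pics/"+name,im)
def pts(c):
    d=c["depth"];K=c["K"];v,u=np.mgrid[:d.shape[0],:d.shape[1]]
    P=np.stack([(u-K[0,2])/K[0,0]*d,(v-K[1,2])/K[1,1]*d,d],-1)
    W=(P-c["t"])@c["R"]; W[d==0]=np.nan
    return W
def ray(c,u,v,z):
    K=c["K"];r=c["R"].T@np.array([(u-K[0,2])/K[0,0],(v-K[1,2])/K[1,1],1]);o=-c["R"].T@c["t"]
    return o+r*(z-o[2])/r[2]
E
python3 - <<'E'
from h import *
for n in("top","scene"):
    c=cam(n);save(c,n+"0.png");np.savez("/tmp/"+n,**c)
    print(n,c["K"].tolist(),(-c["R"].T@c["t"]).tolist(),c["R"].round(2).tolist())
s=bot.read_state();print(s)
E
```

```text
top [[486.16281328270617, 0.0, 313.3687893202907], [0.0, 486.16281328270617, 197.79732893587413], [0.0, 0.0, 1.0]] [0.3070290698052876, 0.009184636617082022, 1.3239624316677272] [[-0.01, -1.0, 0.02], [-0.99, 0.0, -0.14], [0.14, -0.02, -0.99]]
scene [[456.36537551904297, 0.0, 324.0416959271264], [0.0, 456.36537551904297, 207.72914253573802], [0.0, 0.0, 1.0]] [1.111107403410964, 0.7483226463197398, 0.8753520428510142] [[-0.76, 0.65, -0.01], [0.41, 0.47, -0.78], [-0.5, -0.6, -0.63]]
{'time': 0.1, 'q': array([ 1.24707223e+00,  2.64700102e-01,  1.60526903e+00, -2.89368047e-06,
        1.27369061e+00, -3.68980579e-02]), 'joint_vel': array([ 6.08506759e-04, -1.43713729e-03, -3.30571901e-03,  4.63578866e-05,
        5.11578324e-04,  7.27055367e-04]), 'joint_torque': array([ 2.08127308e-04, -5.16703069e+01, -3.68589270e+01, -3.82404107e-05,
        6.27322675e-03, -1.22153330e-05]), 'tool_pos': array([0.19075122, 0.64678565, 0.23005444]), 'tcp_rot': array([-0.44894832, -3.10897534,  0.00319474]), 'wrist_force': array([-0.71834969, -0.4285981 ,  0.08533643]), 'torque': array([-0.04431673,  0.0183715 ,  0.00371997]), 'grip_force': 0.0, 'width': 0.9975863973005575}
```

View pics/top0.png

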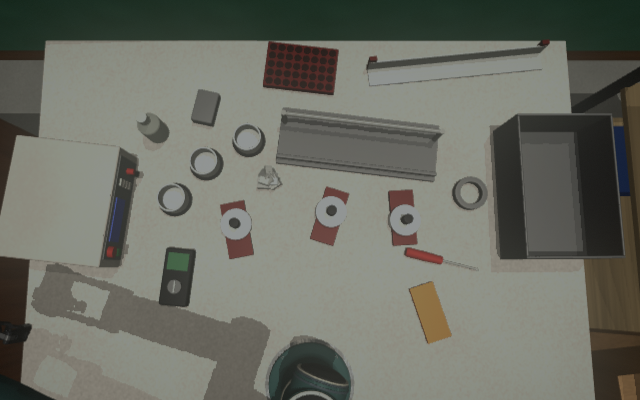

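View pics/scene0.png

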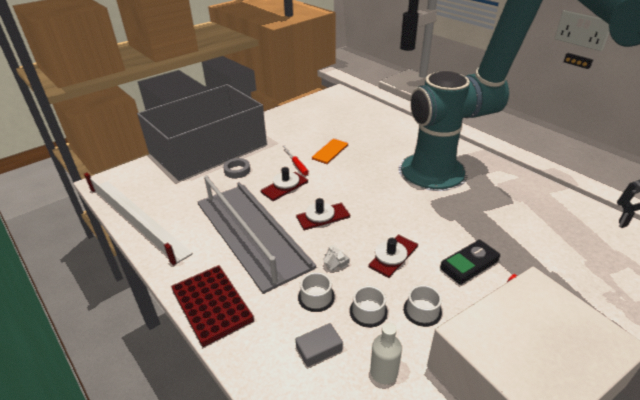

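The top view shows three panels with electrodes at (237,228), (330,215) and (402,217). Pots are at (248,140), (206,163) and (174,198), and the rack is at about (358,145), slightly yawed. The orange look-alike is at (430,312).

```bash
cat >> h.py <<'E'
def panels(c,zt=0.012,roi=(200,120,460,270)):
    im=cv2.cvtColor(c["image"],cv2.COLOR_RGB2HSV);H,S,V=cv2.split(im)
    m=(((H<6)|(H>170))&(S>120)&(V>50)).astype(np.uint8)
    mm=np.zeros_like(m);x0,y0,x1,y1=roi;mm[y0:y1,x0:x1]=m[y0:y1,x0:x1]
    mm=cv2.morphologyEx(mm,cv2.MORPH_CLOSE,np.ones((3,3)))
    out=[]
    n,L,st,ce=cv2.connectedComponentsWithStats(mm)
    vs=np.argwhere(mm)[:,::-1]
    return mm,st,ce
def circ(W,sel):
    """least-squares circle through xy points"""
    p=W[sel][:,:2];A=np.c_[2*p,np.ones(len(p))];s=np.linalg.lstsq(A,(p**2).sum(1),rcond=None)[0]
    return s[:2],np.sqrt(s[2]+s[:2]@s[:2])
E
python3 - <<'E'
from h import *
c=dict(np.load("/tmp/top.npz"));W=pts(c)
v,u=np.mgrid[:400,:640]
def disc(u0,v0,r):return (u-u0)**2+(v-v0)**2<r*r
for nm,l in(("el",[(237,224),(330,211),(402,218)]),("pot",[(248,140),(206,163),(174,198)])):
  for (a,b) in l:
    lo,hi=(.022,.034) if nm=="el" else (.043,.057)
    s=disc(a,b,24)&(W[...,2]>lo)&(W[...,2]<hi)
    P=W[s]; hull=cv2.convexHull(P[:,:2].astype(np.float32))
    (cx,cy),r=cv2.minEnclosingCircle(hull)
    print(nm,s.sum(),np.round([cx,cy,r],4),"z",np.median(P[:,2]).round(4),"med",np.median(P,0).round(4))
    if nm=="el":
        k=disc(a,b,24)&(W[...,2]>.06-.01)&(W[...,2]<.08);print("  knob",k.sum(),W[k].mean(0).round(4) )
mm,st,ce=panels(c)
for (a,b) in[(237,228),(330,215),(402,217)]:
    pv=np.argwhere((mm>0)&(abs(u-a)<30)&(abs(v-b)<40))
    P=np.array([ray(c,q[1],q[0],.012)[:2] for q in pv],np.float32)
    R=cv2.minAreaRect(P);bx=cv2.boxPoints(R);e=[bx[1]-bx[0],bx[2]-bx[1]]
    L=max(e,key=np.linalg.norm)
    print("panel",np.round(R[0],4),np.round(R[1],4),"long yaw",np.degrees(np.arctan2(L[1],L[0])).round(1))
# rail
s=(W[...,2]>.088)&(W[...,2]<.102)&(u>270)&(u<450)&(v>90)&(v<150)
P=W[s];m=P.mean(0);_,_,V=np.linalg.svd(P[:,:2]-m[:2],full_matrices=False);t=(P[:,:2]-m[:2])@V[0]
print("rail",s.sum(),m.round(4),V[0].round(4),t.min().round(3),t.max().round(3),"mid",(m[:2]+V[0]*(t.min()+t.max())/2).round(4))
s=(W[...,2]>.022)&(W[...,2]<.034)&(u>268)&(u<445)&(v>145)&(v<190)
P=W[s];m=P.mean(0);_,_,V=np.linalg.svd(P[:,:2]-m[:2],full_matrices=False);t=(P[:,:2]-m[:2])@V[0]
print("lip",s.sum(),m.round(4),V[0].round(4),t.min().round(3),t.max().round(3),"mid",(m[:2]+V[0]*(t.min()+t.max())/2).round(4))
E
```

```text
el 664 [0.4191 0.1937 0.042 ] z 0.0287 med [0.4172 0.1917 0.0287]
  knob 85 [0.4183 0.1928 0.0674]
el 638 [ 0.4512 -0.0611  0.0418] z 0.0286 med [ 0.4505 -0.0613  0.0286]
  knob 82 [ 0.4507 -0.0605  0.0681]
el 641 [ 0.4334 -0.2608  0.0471] z 0.0294 med [ 0.4262 -0.2565  0.0294]
  knob 85 [ 0.4276 -0.2586  0.0677]
pot 179 [0.6524 0.1651 0.0381] z 0.0498 med [0.6513 0.1662 0.0498]
pot 183 [0.5867 0.2808 0.0385] z 0.0497 med [0.5867 0.2823 0.0497]
pot 195 [0.4892 0.3633 0.039 ] z 0.0492 med [0.4863 0.3611 0.0492]Traceback (most recent call last):
  File "<stdin>", line 18, in <module>
cv2.error: OpenCV(4.12.0) /io/opencv/modules/imgproc/src/convhull.cpp:143: error: (-215:Assertion failed) total >= 0 && (depth == CV_32F || depth == CV_32S) in function 'convexHull'
```

```bash
python3 - <<'E'
from h import *
c=dict(np.load("/tmp/top.npz"));W=pts(c)
v,u=np.mgrid[:400,:640]
im=cv2.cvtColor(c["image"],cv2.COLOR_RGB2HSV)
print(im[250,240],im[236,325],im[197,400],im[150,350],im[240,360])
for (a,b) in[(237,228),(330,215),(402,217)]:
    s=((im[...,0]<8)|(im[...,0]>170))&(im[...,1]>100)&(abs(u-a)<27)&(abs(v-b)<34)
    k=cv2.morphologyEx(s.astype(np.uint8),cv2.MORPH_OPEN,np.ones((3,3)))
    pv=np.argwhere(k>0)
    P=np.array([ray(c,q[1],q[0],.012)[:2] for q in pv],np.float32)
    R=cv2.minAreaRect(P);bx=cv2.boxPoints(R);e=[bx[1]-bx[0],bx[2]-bx[1]]
    L=max(e,key=np.linalg.norm)
    print("panel",len(pv),np.round(R[0],4),np.round(R[1],4),"long yaw",np.degrees(np.arctan2(L[1],L[0])).round(1))
for nm,lo,hi,v0,v1 in(("rail",.088,.102,90,150),("lip",.022,.034,145,190)):
    s=(W[...,2]>lo)&(W[...,2]<hi)&(u>268)&(u<450)&(v>v0)&(v<v1)
    P=W[s];m=np.median(P,0);_,_,V=np.linalg.svd(P[:,:2]-m[:2],full_matrices=False);t=(P[:,:2]-m[:2])@V[0]
    print(nm,s.sum(),m.round(4),V[0].round(4),t.min().round(3),t.max().round(3),"mid",(m[:2]+V[0]*(t.min()+t.max())/2).round(4))
s=bot.read_state();print(Ro.from_rotvec(s["tcp_rot"]).as_matrix().round(3).tolist())
E
```

```text
[  4 102 100] [  4  98 107] [  4 107 100] [ 25  15 102] [ 35  19 147]
panel 374 [0.4043 0.1946] [0.1451 0.0613] long yaw 10.7
panel 201 [ 0.4531 -0.0606] [0.062  0.1194] long yaw -17.7
panel 508 [ 0.427  -0.2563] [0.1628 0.0615] long yaw 2.8
rail 750 [ 0.6785 -0.1425  0.0947] [0.1209 0.9927] -0.214 0.215 mid [ 0.6785 -0.1422]
lip 711 [ 0.576  -0.1004  0.0285] [-0.0438 -0.999 ] -0.206 0.249 mid [ 0.5751 -0.122 ]
[[-0.959, 0.283, -0.001], [0.283, 0.959, -0.002], [0.0, -0.002, -1.0]]
```

>>> {"name": "play_rows", "arguments": {
  "moves": [
    [[0,0,-0.19,0,0,0,50],[0,0,-0.19,0,0,0,50],[0,0,-0.192,0,0,0,50],[0,0,0,-0.175,-0.35,0.07,50],[0,0,0,-0.175,-0.35,0.07,50]]
  ],
  "newtons": 60
}}

```text
time: 0.52
tool_pos: [0.2254, 0.5778, 0.2166]
tcp_rot: [-0.004, 3.142, 0.0]
wrist_force: [0.8, -0.3, 0.1]
width: 0.587
grip_force: 0.0
```

>>> {"name": "play_rows", "arguments": {
  "moves": [
    [[0,0,0,-0.175,-0.35,0.07,50],[0,0,0,-0.175,-0.35,0.07,50],[0,0,0,-0.175,-0.35,0.07,50],[0,0,0,-0.175,-0.35,0.07,50],[0,0,0,-0.175,-0.35,0.07,50]]
  ]
}}

```text
time: 0.93
tool_pos: [0.3134, 0.4003, 0.1815]
tcp_rot: [-0.0, -3.141, 0.001]
wrist_force: [-0.1, -0.6, 0.3]
width: 0.585
grip_force: 0.0
```

>>> {"name": "play_rows", "arguments": {
  "moves": [
    [[0,0,0,-0.175,-0.35,0.07,50],[0,0,0,-0.175,-0.35,0.07,50],[0,0,0,-0.175,-0.35,0.07,50],[0,0,0,-0.175,-0.35,0.07,50],[0,0,0,-0.175,-0.35,0.07,50]]
  ]
}}

```text
time: 1.35
tool_pos: [0.4007, 0.2254, 0.1468]
tcp_rot: [-0.001, -3.141, 0.0]
wrist_force: [0.4, 1.0, 0.0]
width: 0.587
grip_force: 0.0
```

```bash
cat >> h.py <<'E'
def state():
    s=bot.read_state();R=Ro.from_rotvec(s["tcp_rot"]).as_matrix()
    print("t %.1f"%s["time"],"p",s["tool_pos"].round(4),"w %.1f"%(s["width"]*85.4),"g %.1f"%s["grip_force"],"F",s["wrist_force"].round(1));return s,R
def to(p,Rt=None):
    """fractions still to go, in tool axes"""
    s,R=state()
    print("shift",(R.T@(np.array(p)-s["tool_pos"])/.1).round(3), "turn",(Ro.from_matrix(R.T@Rt).as_rotvec()/.5).round(3) if Rt is not None else "")
def tool(yaw,tilt=0):
    """y axis = horizontal, at yaw from world y; z down, tilted away from robot by tilt"""
    return Ro.from_euler("z",yaw).as_matrix()@Ro.from_euler("y",-tilt).as_matrix()@np.diag([-1.,1,-1])
E
python3 -c "
from h import *
to([.419,.1933,.035],tool(0));print(bot.read_state()['q'].round(2))"
```

```text
t 1.4 p [0.4007 0.2254 0.1468] w 50.1 g 0.0 F [0.4 1.  0. ]
shift [-0.183 -0.32   1.118] turn [-0.    -0.    -0.001]
[ 0.46 -0.08  2.14 -0.    1.08 -1.11]
```

>>> {"name": "play_rows", "arguments": {
  "moves": [
    [[0,0,0,-0.183,-0.32,0,50],[0,0,0,0,0,0.28,50],[0,0,0,0,0,0.28,50],[0,0,0,0,0,0.28,50],[0,0,0,0,0,0.28,50]]
  ]
}}

```text
time: 1.77
tool_pos: [0.419, 0.1946, 0.0342]
tcp_rot: [0.003, 3.141, 0.0]
wrist_force: [-0.4, 0.4, 0.4]
width: 0.589
grip_force: 0.0
```

>>> {"name": "play_rows", "arguments": {
  "moves": [
    [[0,0,0,0,0,0,15],[0,0,0,0,0,0,15],[0,0,0,0,0,0,15],[0,0,0,0,0,0,15],[0,0,0,0,0,0,15]]
  ]
}}

```text
time: 2.18
tool_pos: [0.4202, 0.1959, 0.037]
tcp_rot: [0.001, 3.139, 0.002]
wrist_force: [0.5, -0.7, -2.2]
width: 0.287
grip_force: 58.9
```

>>> {"name": "play_rows", "arguments": {
  "moves": [
    [[0,0,0,0,0,-0.2,15],[0,0,0,0,0,-0.3,15],[0,0,0,0,0,-0.3,15],[0,0,0,0,0,-0.25,15],[0,0,0,0,0,0,15]]
  ]
}}

```text
time: 2.6
tool_pos: [0.4235, 0.1973, 0.1477]
tcp_rot: [0.001, 3.129, 0.008]
wrist_force: [1.5, 0.6, -1.1]
width: 0.284
grip_force: 59.2
```

```bash
python3 -c "
from h import *
to([.4892,.3633,.14],tool(0));c=cam('wrist');save(c,'w1.png');print(c['K'].round(1).tolist())"
```

```text
t 2.6 p [0.4235 0.1973 0.1477] w 24.3 g 59.2 F [ 1.5  0.6 -1.1]
shift [-0.655  1.66   0.093] turn [ 0.01   0.025 -0.001]
[[309.7, 0.0, 321.6], [0.0, 309.7, 202.8], [0.0, 0.0, 1.0]]
```

View pics/w1.png

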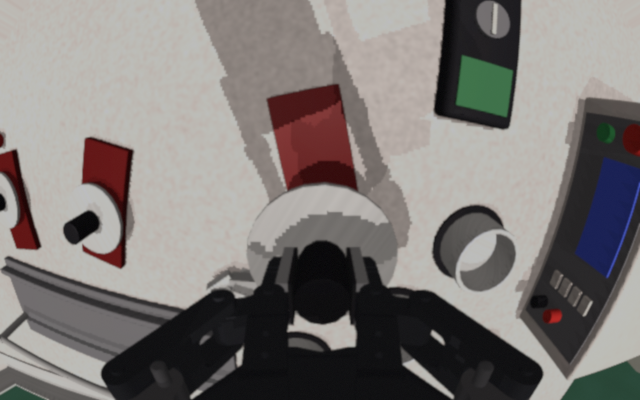

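The wrist view shows electrode 1 held by the knob at (322,275), with the bare panel below it at (315,135).

>>> {"name": "play_rows", "arguments": {
  "moves": [
    [[0,0,0,-0.13,0.33,0.02,15],[0,0,0,-0.13,0.33,0.02,15],[0,0,0,-0.13,0.33,0.02,15],[0,0,0,-0.13,0.33,0.02,15],[0,0,0,-0.13,0.33,0.02,15]]
  ]
}}

```text
time: 3.07
tool_pos: [0.4835, 0.3612, 0.1287]
tcp_rot: [-0.001, -3.14, 0.002]
wrist_force: [0.2, -0.6, -2.4]
width: 0.288
grip_force: 59.7
```

>>> {"name": "play_rows", "arguments": {
  "moves": [
    [[0,0,0,0,0,0,15],[0,0,0,0,0,0,15]]
  ]
}}

```text
time: 3.23
tool_pos: [0.4834, 0.3612, 0.1283]
tcp_rot: [0.002, -3.139, 0.002]
wrist_force: [0.1, -0.3, -2.2]
width: 0.289
grip_force: 59.8
```

```bash
cat >> h.py <<'E'
def knobs(c,n=3):
    """blobs at given heights: flange-ish discs from top view"""
    pass
E
python3 -c "
from h import *
to([.4892,.3633,.066],tool(0));c=cam('top');save(c,'t1.png',(100,80,340,280));np.savez('/tmp/top',**c);W=pts(c)
P=W[(W[...,2]>.10)&(W[...,2]<.16)&(abs(W[...,0]-.48)<.08)&(abs(W[...,1]-.36)<.08)]
print(len(P),np.median(P,0))
"
```

```text
t 3.2 p [0.4834 0.3612 0.1283] w 24.6 g 59.8 F [ 0.1 -0.3 -2.2]
shift [-0.06   0.021  0.623] turn [-0.003 -0.005  0.003]
263 [0.47198351 0.34327212 0.12258743]
```

View pics/t1.png

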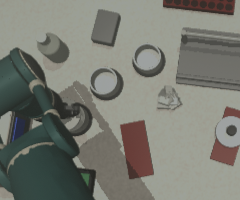

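>>> {"name": "play_rows", "arguments": {
  "moves": [
    [[0,0,0,-0.058,0.021,0,15],[0,0,0,0,0,0.25,15],[0,0,0,0,0,0.22,15],[0,0,0,0,0,0.16,15],[0,0,0,0,0,0,15]]
  ]
}}

```text
time: 3.7
tool_pos: [0.4868, 0.3589, 0.063]
tcp_rot: [-0.003, -3.135, 0.007]
wrist_force: [-0.7, -1.3, -2.7]
width: 0.289
grip_force: 60.0
```

>>> {"name": "play_rows", "arguments": {
  "moves": [
    [[0,0,0,0,0,0,15],[0,0,0,0,0,0,50],[0,0,0,0,0,0,50],[0,0,0,0,0,0,50],[0,0,0,0,0,-0.1,50]]
  ]
}}

```text
time: 4.12
tool_pos: [0.4895, 0.3619, 0.0773]
tcp_rot: [-0.001, -3.141, 0.001]
wrist_force: [-0.2, -0.2, -1.1]
width: 0.588
grip_force: 0.0
```

>>> {"name": "play_rows", "arguments": {
  "moves": [
    [[0,0,0,0,0,-0.35,50],[0,0,0,0,0,-0.35,50],[0,0,0,0.1,-0.4,0,50],[0,0,0,0.1,-0.4,0,50],[0,0,0,0.1,-0.4,0,50]]
  ]
}}

```text
time: 4.53
tool_pos: [0.4607, 0.2423, 0.1503]
tcp_rot: [-0.002, 3.137, 0.003]
wrist_force: [0.2, -0.3, -0.5]
width: 0.587
grip_force: 0.0
```

>>> {"name": "play_rows", "arguments": {
  "moves": [
    [[0,0,0,0.1,-0.4,0,50],[0,0,0,0.0,-0.4,0,50],[0,0,0,0.0,-0.4,0,50],[0,0,0,0.0,-0.4,0,50],[0,0,0,0,-0.4,0,50]]
  ]
}}

```text
time: 4.95
tool_pos: [0.45, 0.0407, 0.1493]
tcp_rot: [-0.0, 3.138, 0.0]
wrist_force: [1.7, -0.3, -0.5]
width: 0.584
grip_force: 0.0
```

>>> {"name": "play_rows", "arguments": {
  "moves": [
    [[0,0,0,0,0,0,50],[0,0,0,0,0,0,50]]
  ]
}}

```text
time: 5.12
tool_pos: [0.4503, 0.0404, 0.149]
tcp_rot: [0.009, 3.139, 0.0]
wrist_force: [-0.1, 0.3, -0.3]
width: 0.584
grip_force: 0.0
```

```bash
cat >> h.py <<'E'
V_,U_=np.mgrid[:400,:640]
def els(c):
    """flange discs: white blobs at flange height on a panel (~.028) or on a pot (~.056), by depth"""
    W=pts(c);z=W[...,2];roi=(W[...,0]>.3)&(W[...,0]<.75)&(W[...,1]>-.45)&(W[...,1]<.5)
    k=((z>.058)&(z<.105)&roi).astype(np.uint8)
    n,L,st,ce=cv2.connectedComponentsWithStats(k)
    for i in range(1,n):
        if 30<st[i,4]<160:
            P=W[L==i]
            top=np.percentile(P[:,2],80); P=P[P[:,2]>top-.008]
            print("knob?",P[:,:2].mean(0).round(4),"top",top.round(3),"n",st[i,4])
E
python3 -c "
from h import *
to([.451,-.061,.035],tool(0));c=cam('top');save(c,'t2.png');np.savez('/tmp/top',**c);els(c)
"
```

```text
t 5.1 p [0.4503 0.0404 0.149 ] w 49.9 g 0.0 F [-0.1  0.3 -0.3]
shift [-0.009 -1.014  1.14 ] turn [ 0.     0.006 -0.012]
knob? [0.4917 0.36  ] top 0.097 n 142
knob? [ 0.4512 -0.0609] top 0.071 n 80
knob? [ 0.428  -0.2593] top 0.07 n 81
```

>>> {"name": "play_rows", "arguments": {
  "moves": [
    [[0,0,0,-0.005,-0.34,0,50],[0,0,0,0,-0.34,0,50],[0,0,0,0,-0.334,0,50],[0,0,0,0,0,0.3,50],[0,0,0,0,0,0.3,50]]
  ]
}}

```text
time: 5.58
tool_pos: [0.4538, -0.0597, 0.0898]
tcp_rot: [0.002, 3.134, -0.002]
wrist_force: [0.3, 0.8, -0.8]
width: 0.583
grip_force: 0.0
```

>>> {"name": "play_rows", "arguments": {
  "moves": [
    [[0,0,0,0,0,0.3,50],[0,0,0,0,0,0.24,50],[0,0,0,0,0,0,50],[0,0,0,0,0,0,15],[0,0,0,0,0,0,15]]
  ]
}}

```text
time: 6.0
tool_pos: [0.4515, -0.0584, 0.0347]
tcp_rot: [-0.002, 3.14, -0.001]
wrist_force: [0.3, -0.8, 0.1]
width: 0.313
grip_force: 0.5
```

>>> {"name": "play_rows", "arguments": {
  "moves": [
    [[0,0,0,0,0,0,15],[0,0,0,0,0,0,15],[0,0,0,0,0,-0.3,15],[0,0,0,0,0,-0.35,15],[0,0,0,0,0,-0.35,15]]
  ]
}}

```text
time: 6.42
tool_pos: [0.449, -0.0588, 0.1344]
tcp_rot: [-0.001, -3.14, -0.001]
wrist_force: [1.0, -0.2, -3.2]
width: 0.289
grip_force: 59.4
```

>>> {"name": "play_rows", "arguments": {
  "moves": [
    [[0,0,0,-0.15,0.35,0,15],[0,0,0,-0.15,0.35,0,15],[0,0,0,-0.15,0.35,0,15],[0,0,0,-0.15,0.35,0,15],[0,0,0,-0.15,0.35,0,15]]
  ]
}}

```text
time: 6.83
tool_pos: [0.5259, 0.1176, 0.1347]
tcp_rot: [0.002, 3.139, 0.001]
wrist_force: [-0.2, -0.9, -2.3]
width: 0.284
grip_force: 59.9
```

>>> {"name": "play_rows", "arguments": {
  "moves": [
    [[0,0,0,-0.15,0.35,0,15],[0,0,0,-0.15,0.35,0,15],[0,0,0,-0.15,0.35,0,15],[0,0,0,0,0,0,15],[0,0,0,0,0,0,15]]
  ]
}}

```text
time: 7.25
tool_pos: [0.5709, 0.223, 0.134]
tcp_rot: [-0.004, 3.14, 0.001]
wrist_force: [-0.6, -0.7, -2.9]
width: 0.288
grip_force: 59.9
```

```bash
python3 -c "
from h import *
to([.5867,.2808,.066],tool(0))"
```

```text
t 7.2 p [0.5709 0.223  0.134 ] w 24.6 g 59.9 F [-0.6 -0.7 -2.9]
shift [-0.158  0.578  0.681] turn [0.001 0.003 0.005]
```

>>> {"name": "play_rows", "arguments": {
  "moves": [
    [[0,0,0,-0.08,0.29,0,15],[0,0,0,-0.078,0.288,0,15],[0,0,0,0,0,0.25,15],[0,0,0,0,0,0.25,15],[0,0,0,0,0,0.18,15]]
  ]
}}

```text
time: 7.67
tool_pos: [0.5851, 0.2775, 0.0642]
tcp_rot: [-0.001, -3.14, 0.001]
wrist_force: [-1.2, -1.2, -3.0]
width: 0.292
grip_force: 60.5
```

>>> {"name": "play_rows", "arguments": {
  "moves": [
    [[0,0,0,0,0,0,15],[0,0,0,0,0,0,15],[0,0,0,0,0,0,50],[0,0,0,0,0,0,50],[0,0,0,0,0,0,50]]
  ]
}}

```text
time: 8.08
tool_pos: [0.5873, 0.2787, 0.0675]
tcp_rot: [0.002, 3.139, 0.002]
wrist_force: [-0.5, 0.3, 0.1]
width: 0.585
grip_force: 0.0
```

>>> {"name": "play_rows", "arguments": {
  "moves": [
    [[0,0,0,0,0,-0.2,50],[0,0,0,0,0,-0.4,50],[0,0,0,0,0,-0.2,50],[0,0,0,0.11,-0.39,0,50],[0,0,0,0.11,-0.39,0,50]]
  ]
}}

```text
time: 8.5
tool_pos: [0.5668, 0.2021, 0.1499]
tcp_rot: [-0.004, 3.133, 0.004]
wrist_force: [-0.0, -2.1, -0.4]
width: 0.585
grip_force: 0.0
```

>>> {"name": "play_rows", "arguments": {
  "moves": [
    [[0,0,0,0.11,-0.39,0,50],[0,0,0,0.11,-0.39,0,50],[0,0,0,0.11,-0.39,0,50],[0,0,0,0.11,-0.39,0,50],[0,0,0,0.11,-0.39,0,50]]
  ]
}}

```text
time: 8.92
tool_pos: [0.5086, 0.004, 0.1468]
tcp_rot: [0.0, 3.139, -0.0]
wrist_force: [0.9, 0.6, 1.2]
width: 0.584
grip_force: 0.0
```

>>> {"name": "play_rows", "arguments": {
  "moves": [
    [[0,0,0,0.11,-0.39,0,50],[0,0,0,0.11,-0.39,0,50],[0,0,0,0.11,-0.39,0,50],[0,0,0,0,0,0,50],[0,0,0,0,0,0,50]]
  ]
}}

```text
time: 9.33
tool_pos: [0.4757, -0.1135, 0.1466]
tcp_rot: [0.009, 3.139, -0.001]
wrist_force: [0.2, 0.3, -0.1]
width: 0.59
grip_force: 0.0
```

```bash
python3 -c "
from h import *
to([.4278,-.259,.035],tool(0));c=cam('top');np.savez('/tmp/top',**c);els(c)
"
```

```text
t 9.3 p [ 0.4757 -0.1135  0.1466] w 50.4 g 0.0 F [ 0.2  0.3 -0.1]
shift [ 0.473 -1.457  1.116] turn [-0.001  0.005 -0.012]
knob? [0.4917 0.3594] top 0.097 n 151
knob? [ 0.4283 -0.2591] top 0.07 n 80
```

```bash
python3 -c "
from h import *
c=dict(np.load('/tmp/top.npz'));save(c,'t3.png',(120,80,460,280))
W=pts(c);P=W[(W[...,2]>.08)&(W[...,2]<.11)&(abs(W[...,0]-.587)<.05)&(abs(W[...,1]-.281)<.05)];print(len(P),P.mean(0))
"
```

```text
94 [0.58430691 0.27532061 0.09456879]
```

View pics/t3.png

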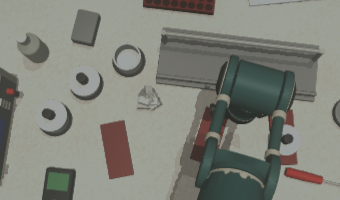

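Both placed electrodes sit on their pots, at crop (53,117) and (85,82). The third pot is open at (128,60), and electrode 3 is still at (287,138).

>>> {"name": "play_rows", "arguments": {
  "moves": [
    [[0,0,0,0.118,-0.364,0,50],[0,0,0,0.118,-0.364,0,50],[0,0,0,0.118,-0.364,0,50],[0,0,0,0.118,-0.364,0,50],[0,0,0,0,0,0.25,50]]
  ]
}}

```text
time: 9.8
tool_pos: [0.4322, -0.2635, 0.126]
tcp_rot: [0.003, 3.132, -0.015]
wrist_force: [2.0, -1.4, 0.6]
width: 0.587
grip_force: 0.0
```

>>> {"name": "play_rows", "arguments": {
  "moves": [
    [[0,0,0,0,0,0.3,50],[0,0,0,0,0,0.3,50],[0,0,0,0,0,0.26,50],[0,0,0,0,0,0,50],[0,0,0,0,0,0,15]]
  ]
}}

```text
time: 10.22
tool_pos: [0.4281, -0.2548, 0.0333]
tcp_rot: [0.002, -3.139, -0.004]
wrist_force: [1.0, 0.8, 0.4]
width: 0.459
grip_force: 0.0
```

>>> {"name": "play_rows", "arguments": {
  "moves": [
    [[0,0,0,0,0,0,15],[0,0,0,0,0,0,15],[0,0,0,0,0,0,15],[0,0,0,0,0,-0.3,15],[0,0,0,0,0,-0.35,15]]
  ]
}}

```text
time: 10.63
tool_pos: [0.4261, -0.2551, 0.0979]
tcp_rot: [-0.001, -3.136, -0.006]
wrist_force: [1.1, -0.9, -3.0]
width: 0.286
grip_force: 59.5
```

>>> {"name": "play_rows", "arguments": {
  "moves": [
    [[0,0,0,0,0,-0.4,15],[0,0,0,-0.2,0.36,-0.1,15],[0,0,0,-0.2,0.36,0,15],[0,0,0,-0.2,0.36,0,15],[0,0,0,-0.2,0.36,0,15]]
  ]
}}

```text
time: 11.05
tool_pos: [0.5095, -0.1124, 0.1514]
tcp_rot: [0.004, 3.138, -0.001]
wrist_force: [1.2, -0.4, -1.9]
width: 0.289
grip_force: 60.0
```

>>> {"name": "play_rows", "arguments": {
  "moves": [
    [[0,0,0,-0.2,0.36,0,15],[0,0,0,-0.2,0.36,0,15],[0,0,0,-0.2,0.36,0,15],[0,0,0,-0.2,0.36,0,15],[0,0,0,-0.2,0.36,0,15]]
  ]
}}

```text
time: 11.47
tool_pos: [0.6093, 0.0686, 0.1505]
tcp_rot: [0.001, 3.14, 0.0]
wrist_force: [-0.1, -1.0, -1.8]
width: 0.285
grip_force: 44.0
```

>>> {"name": "play_rows", "arguments": {
  "moves": [
    [[0,0,0,-0.2,0.36,0,15],[0,0,0,0,0.3,0,15],[0,0,0,0,0,0,15],[0,0,0,0,0,0,15],[0,0,0,0,0,0,15]]
  ]
}}

```text
time: 11.88
tool_pos: [0.6282, 0.1323, 0.1496]
tcp_rot: [-0.0, 3.141, -0.001]
wrist_force: [-0.4, -0.5, -2.9]
width: 0.29
grip_force: 59.5
```

```bash
python3 -c "
from h import *
to([.652,.168,.066],tool(0))"
```

```text
t 11.9 p [0.6282 0.1323 0.1496] w 24.8 g 59.5 F [-0.4 -0.5 -2.9]
shift [-0.238  0.357  0.835] turn [-0.001  0.     0.   ]
```

```bash
python3 -c "
from h import *
c=cam('wrist');a=c['image'][:,:,::-1]
b=cam('scene');save(b,'s1.png');v=b['image'][150:330,240:420,::-1]
cv2.imwrite('pics/m1.png',np.hstack([a,cv2.resize(v,(400,400))])[:,200:][:, :800])"
```

```text
(no output)
```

View pics/m1.png

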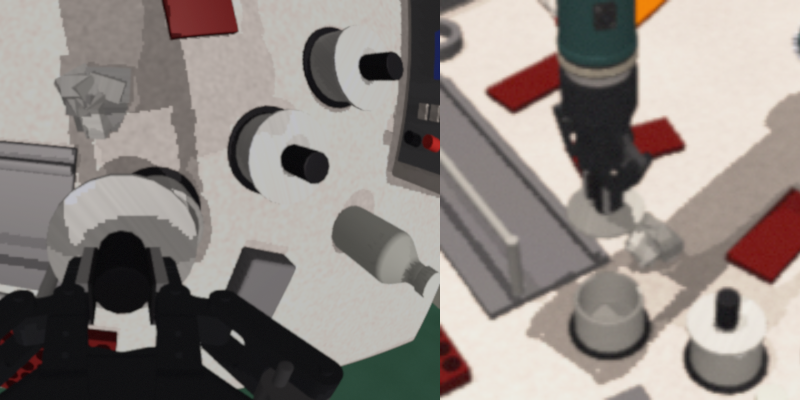

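Electrode 3 is still held level at (122,275), and the two covered pots look level.

>>> {"name": "play_rows", "arguments": {
  "moves": [
    [[0,0,0,-0.12,0.18,0,15],[0,0,0,-0.118,0.177,0.2,15],[0,0,0,0,0,0.25,15],[0,0,0,0,0,0.2,15],[0,0,0,0,0,0.18,15]]
  ]
}}

```text
time: 12.4
tool_pos: [0.6517, 0.1665, 0.0649]
tcp_rot: [-0.004, -3.14, 0.001]
wrist_force: [0.3, 0.6, -3.6]
width: 0.288
grip_force: 59.7
```

>>> {"name": "play_rows", "arguments": {
  "moves": [
    [[0,0,0,0,0,0,15],[0,0,0,0,0,0,15],[0,0,0,0,0,0,50],[0,0,0,0,0,0,50],[0,0,0,0,0,0,50]]
  ]
}}

```text
time: 12.82
tool_pos: [0.6534, 0.1678, 0.068]
tcp_rot: [0.002, 3.139, 0.001]
wrist_force: [-0.3, -0.2, 0.9]
width: 0.588
grip_force: 0.0
```

>>> {"name": "play_rows", "arguments": {
  "moves": [
    [[0,0,0,0,0,-0.2,50],[0,0,0,0,0,-0.4,50],[0,0,0,0,0,-0.4,50],[0,0,0,0.35,0.1,0,80],[0,0,0,0.35,0.1,0,80]]
  ]
}}

```text
time: 13.23
tool_pos: [0.5866, 0.1888, 0.1724]
tcp_rot: [0.004, 3.13, 0.005]
wrist_force: [-1.2, 0.0, -0.6]
width: 0.85
grip_force: 0.0
```

>>> {"name": "play_rows", "arguments": {
  "moves": [
    [[0,0,0,0.35,-0.2,0,80],[0,0,0,0.35,-0.2,0,80],[0,0,0,0.35,-0.2,0,80],[0,0,0,0.2,-0.2,0,80],[0,0,0,0,0,0,80]]
  ]
}}

```text
time: 13.65
tool_pos: [0.4527, 0.1058, 0.1662]
tcp_rot: [-0.002, -3.14, 0.002]
wrist_force: [-0.3, -0.5, -0.0]
width: 0.937
grip_force: 0.0
```

```bash
cat >> h.py <<'E'
def reds(c,areas=[(237,228),(330,215),(402,217)]):
    im=cv2.cvtColor(c["image"],cv2.COLOR_RGB2HSV);H,S,_=cv2.split(im)
    k=(((H<8)|(H>172))&(S>75)).astype(np.uint8);k=cv2.morphologyEx(k,cv2.MORPH_OPEN,np.ones((3,3)))
    k[:100]=0
    n,L,st,ce=cv2.connectedComponentsWithStats(k)
    for i in range(1,n):
        if st[i,4]<250: continue
        cn,_=cv2.findContours((L==i).astype(np.uint8),cv2.RETR_EXTERNAL,cv2.CHAIN_APPROX_NONE)
        P=np.array([ray(c,q[0,0],q[0,1],.012)[:2] for q in max(cn,key=len)],np.float32)
        R=cv2.minAreaRect(P);bx=cv2.boxPoints(R);L_=max([bx[1]-bx[0],bx[2]-bx[1]],key=np.linalg.norm)
        print("red px",ce[i].round(),"n",st[i,4],"xy",np.round(R[0],4),"dim",np.round(R[1],3),"yaw",np.degrees(np.arctan(L_[1]/L_[0])).round(1))
E
python3 -c "
from h import *
state();c=cam('top');save(c,'t4.png',(120,80,460,280));els(c);reds(c)"
```

```text
t 13.7 p [0.4527 0.1058 0.1662] w 80.0 g 0.0 F [-0.3 -0.5 -0. ]
knob? [0.6418 0.1344] top 0.061 n 32
knob? [0.5851 0.2762] top 0.097 n 133
red px [329. 216.] n 1282 xy [ 0.4403 -0.0568] dim [0.064 0.148] yaw -17.8
red px [403. 217.] n 1280 xy [ 0.4357 -0.2567] dim [0.147 0.065] yaw 3.1
red px [238. 231.] n 932 xy [0.4008 0.1873] dim [0.139 0.056] yaw 7.0
red px [423. 256.] n 321 xy [ 0.331 -0.311] dim [0.101 0.024] yaw 75.7
```

View pics/t4.png

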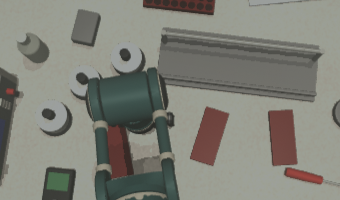

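```bash
python3 -c "
from h import *
to([.4403,-.0568,.05],tool(np.radians(-17.8)));c=dict(np.load('/tmp/top.npz'));reds(c)"
```

```text
t 13.7 p [0.4555 0.1071 0.1669] w 79.8 g 0.0 F [ 0.4 -0.1 -0. ]
shift [ 0.15  -1.639  1.169] turn [0.    0.003 0.617]
red px [324. 208.] n 321 xy [ 0.4642 -0.0436] dim [0.026 0.107] yaw -16.4
red px [236. 229.] n 1308 xy [0.4048 0.1936] dim [0.147 0.064] yaw 11.0
red px [423. 256.] n 326 xy [ 0.3312 -0.3103] dim [0.103 0.024] yaw 75.7
```

>>> {"name": "play_rows", "arguments": {
  "moves": [
    [[0,0,0,0.03,-0.33,0.1,80],[0,0,0,0.03,-0.33,0.1,80],[0,0,0,0.03,-0.33,0.1,80],[0,0,0,0.03,-0.33,0.1,80],[0,0,0,0.03,-0.319,0.1,80]]
  ]
}}

```text
time: 14.12
tool_pos: [0.4439, -0.0571, 0.1171]
tcp_rot: [0.0, 3.138, -0.001]
wrist_force: [0.4, 0.4, -0.7]
width: 0.935
grip_force: 0.0
```

>>> {"name": "play_rows", "arguments": {
  "moves": [
    [[0,0,0.206,0,0,0.1,80],[0,0,0.206,0,0,0.15,80],[0,0,0.205,0,0,0.2,80],[0,0,0,0,0,0.2,80],[0,0,0,0,0,0,80]]
  ]
}}

```text
time: 14.53
tool_pos: [0.4406, -0.0553, 0.0485]
tcp_rot: [-0.484, -3.099, -0.0]
wrist_force: [-1.3, 0.3, -0.9]
width: 0.936
grip_force: 0.0
```

>>> {"name": "play_rows", "arguments": {
  "moves": [
    [[0,0,0,0,0,0,80]]
  ]
}}

```text
time: 14.62
tool_pos: [0.4423, -0.0555, 0.0509]
tcp_rot: [-0.483, -3.103, -0.0]
wrist_force: [0.8, -0.9, -0.1]
width: 0.939
grip_force: 0.0
```

```bash
python3 -c "
from h import *
to([.4403,-.0568,.0],tool(np.radians(-17.8)));c=cam('wrist');save(c,'w2.png')"
```

```text
t 14.6 p [ 0.4423 -0.0555  0.0509] w 80.2 g 0.0 F [ 0.8 -0.9 -0.1]
shift [ 0.015 -0.018  0.509] turn [-0.    -0.003  0.004]
```

View pics/w2.png

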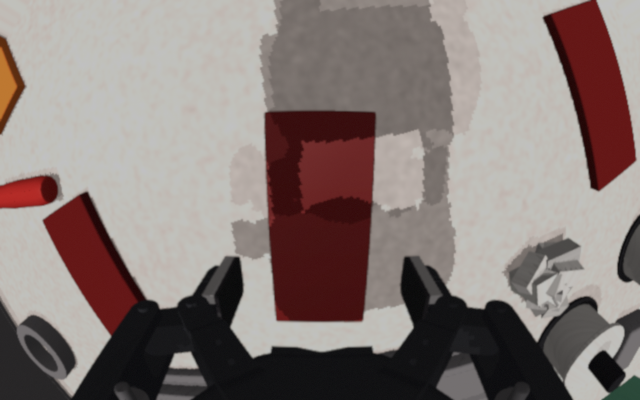

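The fingers straddle the panel squarely, with the pads at (230,285) and (410,285).

>>> {"name": "play_rows", "arguments": {
  "moves": [
    [[0,0,0,0.01,-0.015,0.2,80],[0,0,0,0,0,0.2,80],[0,0,0,0,0,0.08,80],[0,0,0,0,0,0,80],[0,0,0,0,0,0,80]]
  ]
}}

```text
time: 15.08
tool_pos: [0.4415, -0.0568, 0.004]
tcp_rot: [0.483, 3.103, 0.0]
wrist_force: [-0.2, -1.0, 0.9]
width: 0.937
grip_force: 0.0
```

>>> {"name": "play_rows", "arguments": {
  "moves": [
    [[0,0,0,0,0,0.03,80],[0,0,0,0,0,0,80],[0,0,0,0,0,0,80]]
  ]
}}

```text
time: 15.33
tool_pos: [0.4415, -0.0569, 0.001]
tcp_rot: [0.484, 3.103, -0.0]
wrist_force: [0.3, 1.1, -0.1]
width: 0.932
grip_force: 0.0
```

>>> {"name": "play_rows", "arguments": {
  "moves": [
    [[0,0,0,0,0,0.03,80],[0,0,0,0,0,0,80],[0,0,0,0,0,0,80]]
  ]
}}

```text
time: 15.58
tool_pos: [0.4405, -0.0568, -0.0029]
tcp_rot: [-0.484, -3.104, 0.0]
wrist_force: [-0.4, 0.8, -0.9]
width: 0.941
grip_force: 0.0
```

>>> {"name": "play_rows", "arguments": {
  "moves": [
    [[0,0,0,0,0,0.01,80],[0,0,0,0,0,0,55],[0,0,0,0,0,0,55],[0,0,0,0,0,0,55],[0,0,0,0,0,0,55]]
  ],
  "newtons": 70
}}

```text
time: 16.0
tool_pos: [0.4411, -0.0569, -0.0033]
tcp_rot: [0.484, 3.103, -0.0]
wrist_force: [-1.9, 0.4, 5.6]
width: 0.745
grip_force: 77.6
```

>>> {"name": "play_rows", "arguments": {
  "moves": [
    [[0,0,0,0,0,0,55],[0,0,0,0,0,-0.1,55],[0,0,0,0,0,-0.2,55],[0,0,0,0,0,0,55],[0,0,0,0,0,0,55]]
  ]
}}

```text
time: 16.42
tool_pos: [0.4419, -0.0571, 0.0271]
tcp_rot: [0.483, 3.101, -0.0]
wrist_force: [-0.3, -0.0, -1.3]
width: 0.746
grip_force: 77.5
```

```bash
python3 -c "
from h import *
state();c=cam('wrist');d=cam('scene');save(d,'s2.png');v=d['image'][130:250,240:420,::-1]
cv2.imwrite('pics/m2.png',np.hstack([c['image'][100:400,150:500,::-1],cv2.resize(v,(450,300))]))"
```

```text
t 16.4 p [ 0.4419 -0.0571  0.0271] w 63.7 g 77.5 F [-0.3 -0.  -1.3]
```

View pics/m2.png

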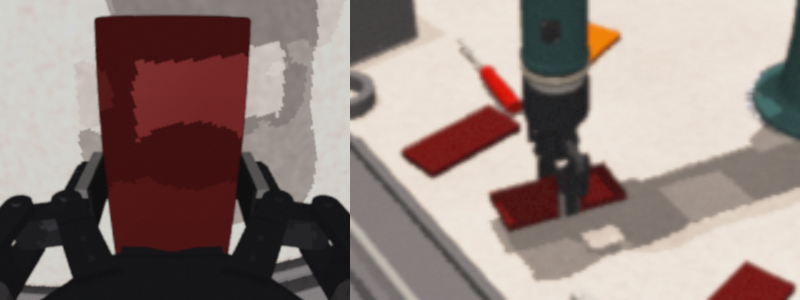

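The panel is held level and square, clear of the bench. Next I'll work out the placing pose.

```bash
cat >> h.py <<'E'
PSI=np.radians(-6.94);TH=np.radians(45);RO=np.array([.6403,-.1375,0])
def slot(y,up,off,over=.0093,th=TH):
    """TCP target: panel middle 'up' along slope and 'off' off the rail from its seat"""
    d=np.array([np.cos(th),0,np.sin(th)]);n=np.array([-np.sin(th),0,np.cos(th)])
    m=np.array([.0006,y,.0695])+up*d+off*n-over*n
    return RO+Ro.from_euler("z",PSI).as_matrix()@m, tool(PSI,th)
E
python3 -c "
from h import *
to(*slot(0,.03,.10))
print(slot(0,.03,.10)[0], slot(0,0,0)[0])"
```

```text
t 16.5 p [ 0.4402 -0.0567  0.0257] w 63.6 g 77.5 F [-0.1 -1.3 -1.1]
shift [-1.736 -0.24  -1.292] turn [-0.148 -1.567 -0.357]
[ 0.5982887  -0.13238631  0.15484779] [ 0.64742352 -0.13836709  0.06292391]
```

>>> {"name": "play_rows", "arguments": {
  "moves": [
    [[0,0,0,0,0,-0.25,55],[0,0,0,0,0,-0.35,55],[0,0,0,0,0,-0.35,55],[0,0,0,0,0,-0.35,55],[0,0,0,0,0,-0.25,55]]
  ]
}}

```text
time: 16.93
tool_pos: [0.441, -0.0569, 0.183]
tcp_rot: [0.484, 3.103, -0.0]
wrist_force: [0.7, -0.0, -0.6]
width: 0.749
grip_force: 78.3
```

>>> {"name": "play_rows", "arguments": {
  "moves": [
    [[-0.021,-0.224,-0.051,0,0,0,55],[-0.021,-0.224,-0.051,0,0,0,55],[-0.021,-0.224,-0.051,0,0,0,55],[-0.021,-0.224,-0.051,0,0,0,55],[-0.021,-0.224,-0.051,0,0,0,55]]
  ]
}}

```text
time: 17.35
tool_pos: [0.4401, -0.0565, 0.1802]
tcp_rot: [0.227, 2.567, -0.046]
wrist_force: [-0.0, 0.9, -0.7]
width: 0.749
grip_force: 78.3
```

>>> {"name": "play_rows", "arguments": {
  "moves": [
    [[-0.021,-0.224,-0.051,0,0,0,55],[-0.021,-0.224,-0.051,0,0,0,55],[0,0,0,0,0,0,55],[0,0,0,0,0,0,55]]
  ]
}}

```text
time: 17.68
tool_pos: [0.4638, -0.06, 0.2013]
tcp_rot: [0.146, 2.387, -0.056]
wrist_force: [-1.4, 0.1, -5.0]
width: 0.751
grip_force: 81.5
```

```bash
python3 -c "
from h import *
to(*slot(0,.03,.08));print(bot.read_state()['q'].round(2))"
```

```text
t 17.7 p [ 0.4638 -0.06    0.2013] w 64.1 g 81.5 F [-1.4  0.1 -5. ]
shift [-0.731 -0.555  1.51 ] turn [-0.    -0.069 -0.003]
[-0.24 -0.61  2.57  0.2   0.44 -1.84]
```

>>> {"name": "play_rows", "arguments": {
  "moves": [
    [[0,0,0,-0.14,-0.11,0.2,55],[0,0,0,-0.14,-0.11,0.3,55],[0,-0.035,0,-0.14,-0.11,0.3,55],[0,-0.035,0,-0.14,-0.11,0.3,55],[0,0,0,-0.14,-0.11,0.3,55]]
  ]
}}

```text
time: 18.1
tool_pos: [0.5902, -0.1211, 0.1517]
tcp_rot: [0.148, 2.368, -0.049]
wrist_force: [0.5, -0.4, -2.5]
width: 0.746
grip_force: 81.5
```

>>> {"name": "play_rows", "arguments": {
  "moves": [
    [[0,0,0,0,0,0,55],[0,0,0,0,0,0,55],[0,0,0,0,0,0,55]]
  ]
}}

```text
time: 18.35
tool_pos: [0.5915, -0.1215, 0.1546]
tcp_rot: [0.14, 2.365, -0.054]
wrist_force: [-0.2, 0.4, -1.5]
width: 0.747
grip_force: 81.5
```

```bash
python3 -c "
from h import *
to(*slot(0,.012,.03));print(bot.read_state()['q'].round(2));d=cam('scene');save(d,'s3.png',(150,80,450,330))"
```

```text
t 18.4 p [ 0.5915 -0.1215  0.1546] w 63.8 g 81.5 F [-0.2  0.4 -1.5]
shift [ 0.112 -0.103  0.756] turn [ 0.008 -0.024  0.002]
[-0.33 -0.16  2.4   0.84  0.2  -2.55]
```

View pics/s3.png

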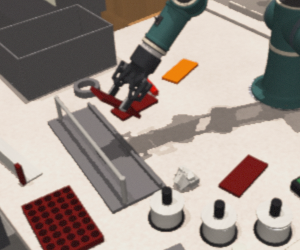

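Joint 6 sits at its limit here, so I'll use the left slot (rack y = +0.12) for this panel. That relaxes the wrist.

>>> {"name": "play_rows", "arguments": {
  "moves": [
    [[0,0,0,0,0.2,0,55],[0,0,0,0,0.22,0,55],[0,0,0,0,0.22,0,55],[0,0,0,0,0.22,0,55],[0,0,0,0,0.22,0,55]]
  ]
}}

```text
time: 18.82
tool_pos: [0.5994, -0.0517, 0.1575]
tcp_rot: [0.142, 2.364, -0.059]
wrist_force: [-1.3, -0.6, -1.4]
width: 0.746
grip_force: 81.5
```

>>> {"name": "play_rows", "arguments": {
  "moves": [
    [[0,0,0,0,0,0,55],[0,0,0,0,0,0,55],[0,0,0,0,0,0,55]]
  ]
}}

```text
time: 19.07
tool_pos: [0.6001, -0.0528, 0.1574]
tcp_rot: [0.143, 2.364, -0.059]
wrist_force: [1.0, 0.7, -1.9]
width: 0.745
grip_force: 81.5
```

```bash
python3 -c "
from h import *
to(*slot(.12,.012,.03));print(bot.read_state()['q'].round(2))"
```

```text
t 19.1 p [ 0.6001 -0.0528  0.1574] w 63.6 g 81.5 F [ 1.   0.7 -1.9]
shift [0.133 0.407 0.775] turn [ 0.    -0.023  0.001]
[-0.13 -0.17  2.4   0.07  0.13 -1.65]
```

>>> {"name": "play_rows", "arguments": {
  "moves": [
    [[0,-0.012,0,0.03,0.1,0.1,55],[0,-0.011,0,0.03,0.1,0.1,55],[0,0,0,0.03,0.1,0.1,55],[0,0,0,0.03,0.1,0.1,55],[0,0,0,0,0,0,55]]
  ]
}}

```text
time: 19.48
tool_pos: [0.614, -0.0336, 0.1338]
tcp_rot: [0.146, 2.359, -0.068]
wrist_force: [0.3, -0.5, -1.5]
width: 0.746
grip_force: 81.5
```

>>> {"name": "play_rows", "arguments": {
  "moves": [
    [[0,0,0,0,0,0,55],[0,0,0,0,0,0,55]]
  ]
}}

```text
time: 19.65
tool_pos: [0.6144, -0.0338, 0.1348]
tcp_rot: [0.148, 2.358, -0.067]
wrist_force: [0.5, -0.5, -1.3]
width: 0.743
grip_force: 81.5
```

```bash
python3 -c "
from h import *
to(*slot(.12,.012,.02));print(bot.read_state()['q'].round(2))"
```

```text
t 19.6 p [ 0.6144 -0.0338  0.1348] w 63.5 g 81.5 F [ 0.5 -0.5 -1.3]
shift [0.064 0.207 0.629] turn [-0.015 -0.011 -0.003]
[-0.07 -0.1   2.4  -0.61  0.07 -0.92]
```

>>> {"name": "play_rows", "arguments": {
  "moves": [
    [[0,0,0,0.016,0,0.15,55],[0,0,0,0.016,0,0.15,55],[0,0,0,0.016,0,0.15,55],[0,0,0,0.016,0,0.15,55],[0,0,0,0,0,0,55]]
  ]
}}

```text
time: 20.07
tool_pos: [0.6386, -0.0398, 0.1117]
tcp_rot: [0.156, 2.366, -0.067]
wrist_force: [0.6, -0.2, -2.2]
width: 0.747
grip_force: 81.5
```

>>> {"name": "play_rows", "arguments": {
  "moves": [
    [[0,0,0,0,0,0,55],[0,0,0,0,0,0,55]]
  ]
}}

```text
time: 20.23
tool_pos: [0.6378, -0.0394, 0.1123]
tcp_rot: [0.146, 2.366, -0.071]
wrist_force: [0.5, 1.1, -1.1]
width: 0.748
grip_force: 81.5
```

```bash
python3 -c "
from h import *
to(*slot(.1,.003,.003));print(bot.read_state()['q'].round(2))"
```

```text
t 20.2 p [ 0.6378 -0.0394  0.1123] w 63.9 g 81.5 F [ 0.5  1.1 -1.1]
shift [0.161 0.034 0.473] turn [-0.019 -0.025  0.004]
[-0.08 -0.    2.36 -1.31  0.04 -0.24]
```

```bash
cat >> h.py <<'E'
def slot2(y,off,th=np.radians(36),L=.100,over=.0093):
    """panel touching the rail at tilt th, rail contact L from its lower end, lifted 'off' from the rail"""
    d=np.array([np.cos(th),0,np.sin(th)]);n=np.array([-np.sin(th),0,np.cos(th)])
    m=np.array([.0385,y,.089])+(.012+off-over)*n+(.075-L)*d
    return RO+Ro.from_euler("z",PSI).as_matrix()@m, tool(PSI,th)
E
python3 -c "
from h import *
to(*slot2(.1,.025))"
```

```text
t 20.2 p [ 0.6378 -0.0394  0.1123] w 63.9 g 81.5 F [ 0.5  1.1 -1.1]
shift [-0.009  0.032  0.225] turn [-0.02   0.289  0.003]
```

>>> {"name": "play_rows", "arguments": {
  "moves": [
    [[0,0.09,0,0,0,0,55],[0,0.1,0,0,0,0,55],[0,0.1,0,0,0,0,55],[0,0,0,0,0,0,55],[0,0,0,0,0,0,55]]
  ]
}}

```text
time: 20.65
tool_pos: [0.6398, -0.0472, 0.115]
tcp_rot: [0.161, 2.393, -0.094]
wrist_force: [-0.2, -0.1, -1.6]
width: 0.747
grip_force: 81.5
```

>>> {"name": "play_rows", "arguments": {
  "moves": [
    [[0,0,0,0,0,0,55],[0,0,0,0,0,0,55]]
  ]
}}

```text
time: 20.82
tool_pos: [0.6392, -0.0472, 0.114]
tcp_rot: [0.161, 2.395, -0.095]
wrist_force: [0.1, 0.4, -1.4]
width: 0.748
grip_force: 81.5
```

```bash
python3 -c "
from h import *
to(*slot2(.1,.02));print(bot.read_state()['q'].round(2))"
```

```text
t 20.8 p [ 0.6392 -0.0472  0.114 ] w 63.9 g 81.5 F [ 0.1  0.4 -1.4]
shift [0.019 0.113 0.268] turn [-0.064  0.229 -0.004]
[-0.08 -0.    2.34 -0.76  0.09 -0.78]
```

>>> {"name": "play_rows", "arguments": {
  "moves": [
    [[-0.02,0.06,0,0,0,0,55],[-0.02,0.06,0,0,0,0,55],[-0.01,0.06,0,0,0.03,0,55],[0,0.05,0,0,0.04,0,55],[0,0,0,0,0.04,0,55]]
  ]
}}

```text
time: 21.23
tool_pos: [0.6419, -0.0387, 0.115]
tcp_rot: [0.166, 2.481, -0.077]
wrist_force: [0.3, -1.3, -1.2]
width: 0.747
grip_force: 81.5
```

>>> {"name": "play_rows", "arguments": {
  "moves": [
    [[0,0,0,0,0,0,55],[0,0,0,0,0,0,55]]
  ]
}}

```text
time: 21.4
tool_pos: [0.6405, -0.0384, 0.1135]
tcp_rot: [0.164, 2.482, -0.077]
wrist_force: [-0.3, -0.1, -1.4]
width: 0.742
grip_force: 81.5
```

```bash
python3 -c "
from h import *
to(*slot2(.1,.003));print(bot.read_state()['q'].round(2))"
```

```text
t 21.4 p [ 0.6405 -0.0384  0.1135] w 63.4 g 81.5 F [-0.3 -0.1 -1.4]
shift [-0.001  0.025  0.436] turn [-0.044  0.054 -0.007]
[-0.07  0.01  2.28 -0.27  0.2  -1.26]
```

Healthy now. I'll lower it, checking the contact force on the way.

>>> {"name": "play_rows", "arguments": {
  "moves": [
    [[-0.02,0.03,0,0,0.025,0.1,55],[-0.02,0.02,0,0,0,0.1,55],[0,0,0,0,0,0.1,55],[0,0,0,0,0,0.06,55],[0,0,0,0,0,0,55]]
  ]
}}

```text
time: 21.82
tool_pos: [0.6617, -0.0392, 0.0828]
tcp_rot: [0.159, 2.509, -0.051]
wrist_force: [-0.3, -0.8, -2.1]
width: 0.743
grip_force: 81.5
```

>>> {"name": "play_rows", "arguments": {
  "moves": [
    [[0,0,0,0,0,0.03,55],[0,0,0,0,0,0,55],[0,0,0,0,0,0,55]]
  ]
}}

```text
time: 22.07
tool_pos: [0.6641, -0.0391, 0.0824]
tcp_rot: [0.158, 2.507, -0.05]
wrist_force: [1.5, -0.1, -1.4]
width: 0.744
grip_force: 81.5
```

```bash
python3 -c "
from h import *
to(*slot2(.1,.003));print(bot.read_state()['q'].round(2));d=cam('scene')
v=d['image'][150:300,190:340,::-1];cv2.imwrite('pics/s4.png',cv2.resize(v,(600,600)))"
```

```text
t 22.1 p [ 0.6641 -0.0391  0.0824] w 63.5 g 81.5 F [ 1.5 -0.1 -1.4]
shift [-0.005 -0.006  0.047] turn [-0.004  0.005 -0.009]
[-0.08  0.11  2.23 -0.15  0.17 -1.39]
```

View pics/s4.png

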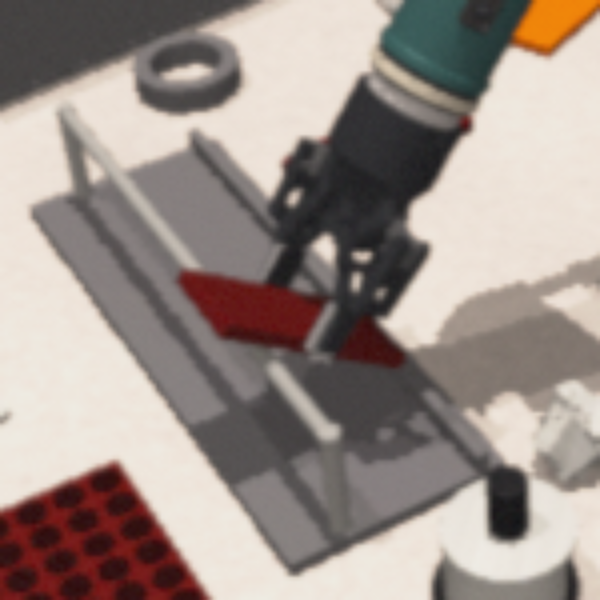

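The panel is above the rail at (200,290), its lower end is over the lip at (400,360), and the slot is clear.

>>> {"name": "play_rows", "arguments": {
  "moves": [
    [[0,0,0,0,0,0.04,55],[0,0,0,0,0,0.02,55],[0,0,0,0,0,0,55],[0,0,0,0,0,0,55],[0,0,0,0,0,0,55]]
  ]
}}

```text
time: 22.53
tool_pos: [0.6678, -0.0395, 0.0776]
tcp_rot: [0.159, 2.507, -0.05]
wrist_force: [0.1, 0.4, -1.3]
width: 0.744
grip_force: 81.5
```

>>> {"name": "play_rows", "arguments": {
  "moves": [
    [[0,0,0,0,0,0.02,55],[0,0,0,0,0,0,55],[0,0,0,0,0,0,55]]
  ]
}}

```text
time: 22.78
tool_pos: [0.6691, -0.0397, 0.0763]
tcp_rot: [0.159, 2.506, -0.05]
wrist_force: [-1.4, -1.5, -0.7]
width: 0.745
grip_force: 81.8
```

>>> {"name": "play_rows", "arguments": {
  "moves": [
    [[0,0,0,0,0,0.02,55],[0,0,0,0,0,0,55],[0,0,0,0,0,0,55]]
  ]
}}

```text
time: 23.03
tool_pos: [0.6696, -0.0398, 0.0749]
tcp_rot: [0.159, 2.507, -0.05]
wrist_force: [-10.7, 0.3, 8.8]
width: 0.748
grip_force: 84.0
```

>>> {"name": "play_rows", "arguments": {
  "moves": [
    [[0,0,0,0,0,-0.01,55],[0,0,0,0,0,0,84],[0,0,0,0,0,0,84],[0,0,0,0,0,0,84],[0,0,0,0,0,0,84]]
  ]
}}

```text
time: 23.45
tool_pos: [0.67, -0.0399, 0.0755]
tcp_rot: [0.159, 2.506, -0.05]
wrist_force: [-0.1, -0.5, -0.1]
width: 0.981
grip_force: 0.0
```

>>> {"name": "play_rows", "arguments": {
  "moves": [
    [[0,0,0,0,0,0,84],[0,0,0,0,0,-0.15,84],[0,0,0,0,0,-0.3,84],[0,0,0,0,0,-0.35,84],[0,0,0,0,0,-0.35,84]]
  ]
}}

```text
time: 23.87
tool_pos: [0.601, -0.0312, 0.1678]
tcp_rot: [0.159, 2.509, -0.05]
wrist_force: [-0.2, -0.4, 0.3]
width: 0.98
grip_force: 0.0
```

```bash
cat >> h.py <<'E'
def inrack(c):
    """red points over the rack, in the rack frame: plane tilt and extents per cluster in y"""
    W=pts(c);im=cv2.cvtColor(c["image"],cv2.COLOR_RGB2HSV);H,S,_=cv2.split(im)
    Q=(W-RO)@Ro.from_euler("z",PSI).as_matrix()
    k=(((H<8)|(H>172))&(S>75)&(abs(Q[...,0])<.1)&(abs(Q[...,1])<.22)&(Q[...,2]>.01)).astype(np.uint8)
    k=cv2.morphologyEx(k,cv2.MORPH_OPEN,np.ones((3,3)))
    n,L,st,ce=cv2.connectedComponentsWithStats(k)
    for i in range(1,n):
        if st[i,4]<100: continue
        P=Q[L==i];m=np.median(P,0);V=np.linalg.svd(P-m,full_matrices=False)[2];nn=V[2]*np.sign(V[2,2])
        lo,hi=np.percentile(P,2,0),np.percentile(P,98,0)
        e=V[0]*np.sign(V[0,0])
        print("rack panel n",st[i,4],"mid",((lo+hi)/2).round(3),"x",lo[0].round(3),hi[0].round(3),"z",lo[2].round(3),hi[2].round(3),"y",lo[1].round(3),hi[1].round(3),"tilt",np.arccos(nn[2]).round(2),"axis yaw",np.arctan2(e[1],e[0]).round(3))
E
python3 -c "
from h import *
state();d=cam('scene');c=cam('top');print('scene');inrack(d);print('top');inrack(c);els(c);reds(c)"
```

```text
t 23.9 p [ 0.601  -0.0312  0.1678] w 83.7 g 0.0 F [-0.2 -0.4  0.3]
scene
rack panel n 543 mid [0.01  0.104 0.072] x -0.04 0.059 z 0.014 0.131 y 0.072 0.136 tilt 0.85 axis yaw -0.014
top
rack panel n 1061 mid [0.011 0.101 0.085] x -0.031 0.054 z 0.039 0.131 y 0.07 0.132 tilt 0.86 axis yaw 0.003
knob? [0.5851 0.2761] top 0.097 n 149
knob? [0.5699 0.301 ] top 0.06 n 34
knob? [0.4845 0.3569] top 0.097 n 154
red px [323. 127.] n 1064 xy [ 0.6864 -0.0421] dim [0.07  0.125] yaw -6.9
red px [403. 217.] n 1281 xy [ 0.4357 -0.2567] dim [0.147 0.065] yaw 3.1
red px [236. 229.] n 1309 xy [0.4048 0.1935] dim [0.147 0.064] yaw 11.1
red px [423. 256.] n 322 xy [ 0.331 -0.311] dim [0.101 0.024] yaw 75.7
```

>>> {"name": "play_rows", "arguments": {
  "moves": [
    [[0,0.21,0,0,0,0,80],[0,0.21,0,0,0,0,80],[0,0.21,0,0,0,0,80],[0,0.21,0,0,0,0,80],[0,0.21,0,0,0,0,80]]
  ]
}}

```text
time: 24.38
tool_pos: [0.6028, -0.0315, 0.1686]
tcp_rot: [0.192, 3.034, -0.008]
wrist_force: [0.4, -0.4, 0.1]
width: 0.934
grip_force: 0.0
```

>>> {"name": "play_rows", "arguments": {
  "moves": [
    [[0,0.207,0,0,0,0,80],[0,0,0,0.35,0,0,80],[0,0,0,0.35,0,0,80],[0,0,0,0.35,0,0,80],[0,0,0,0,0,0,80]]
  ]
}}

```text
time: 24.8
tool_pos: [0.4907, -0.0174, 0.1633]
tcp_rot: [-0.197, -3.126, -0.002]
wrist_force: [-0.5, 0.3, -1.2]
width: 0.94
grip_force: 0.0
```

>>> {"name": "play_rows", "arguments": {
  "moves": [
    [[0,0,0.237,0,0,0,80],[0,0,0.237,0,0,0,80],[0,0,0.237,0,0,0,80],[0,0,0.237,0,0,0,80],[0,0,0.237,0,0,0,80]]
  ]
}}

```text
time: 25.22
tool_pos: [0.4983, -0.0183, 0.1672]
tcp_rot: [1.113, 2.936, 0.002]
wrist_force: [-0.8, -0.2, -0.8]
width: 0.937
grip_force: 0.0
```

>>> {"name": "play_rows", "arguments": {
  "moves": [
    [[0,0,0.237,0,0,0,80],[0,0,0.237,0,0,0,80],[0,0,0.237,0,0,0,80],[0,0,0.237,0,0,0,80],[0,0,0.237,0,0,0,80]]
  ]
}}

```text
time: 25.63
tool_pos: [0.4983, -0.0183, 0.1672]
tcp_rot: [1.922, 2.484, 0.003]
wrist_force: [0.6, -0.8, -0.4]
width: 0.933
grip_force: 0.0
```

>>> {"name": "play_rows", "arguments": {
  "moves": [
    [[0,0,0.237,0,0,0,80],[0,0,0.237,0,0,0,80],[0,0,0.237,0,0,0,80],[0,0,0.237,0,0,0,80],[0,0,0.237,0,0,0,80]]
  ]
}}

```text
time: 26.05
tool_pos: [0.4983, -0.0183, 0.1671]
tcp_rot: [2.564, 1.815, 0.003]
wrist_force: [0.2, 0.3, 1.0]
width: 0.936
grip_force: 0.0
```

>>> {"name": "play_rows", "arguments": {
  "moves": [
    [[0,0,0.237,0,0,0,80],[0,0,0.237,0,0,0,80],[0,0,0.237,0,0,0,80],[0,0,0.237,0,0,0,80],[0,0,0.237,0,0,0,80]]
  ]
}}

```text
time: 26.47
tool_pos: [0.4983, -0.0183, 0.1672]
tcp_rot: [-2.982, -0.988, -0.003]
wrist_force: [0.3, 0.1, -0.2]
width: 0.937
grip_force: 0.0
```

>>> {"name": "play_rows", "arguments": {
  "moves": [
    [[0,0,0.237,0,0,0,80],[0,0,0.237,0,0,0,80],[0,0,0.237,0,0,0,80],[0,0,0.237,0,0,0,80],[0,0,0.237,0,0,0,80]]
  ]
}}

```text
time: 26.88
tool_pos: [0.4983, -0.0183, 0.1672]
tcp_rot: [-3.14, -0.074, -0.003]
wrist_force: [0.7, -0.7, 0.1]
width: 0.936
grip_force: 0.0
```

>>> {"name": "play_rows", "arguments": {
  "moves": [
    [[0,0,0,0,0,0,80],[0,0,0,0,0,0,80]]
  ]
}}

```text
time: 27.05
tool_pos: [0.4982, -0.0183, 0.1673]
tcp_rot: [-3.139, -0.088, -0.003]
wrist_force: [-0.1, -0.5, 0.1]
width: 0.935
grip_force: 0.0
```

```bash
python3 -c "
from h import *
to([.4357,-.2567,.05],tool(np.radians(183.1)));print(bot.read_state()['q'].round(2));c=cam('top');els(c);save(c,'t5.png',(120,80,460,280));inrack(c)"
```

```text
t 27.1 p [ 0.4982 -0.0183  0.1673] w 79.8 g 0.0 F [-0.1 -0.5  0.1]
shift [-0.76   2.346  1.17 ] turn [-0.002 -0.004  0.004]
[-0.09 -0.02  2.05  0.    1.12  1.43]
knob? [0.6487 0.1653] top 0.097 n 146
knob? [0.5851 0.2763] top 0.097 n 145
knob? [0.4847 0.3567] top 0.097 n 148
rack panel n 546 mid [0.034 0.101 0.11 ] x 0.013 0.056 z 0.086 0.133 y 0.07 0.132 tilt 0.83 axis yaw 0.825
```

View pics/t5.png

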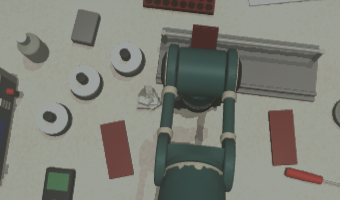

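All three pots are covered, at crop (53,117), (85,83) and (128,58). Panel 2 is in the rack, partly hidden by the arm at (205,38). Panel 3 is next.

>>> {"name": "play_rows", "arguments": {
  "moves": [
    [[0,0,0,-0.109,0.335,0.1,80],[0,0,0,-0.109,0.335,0.1,80],[0,0,0,-0.109,0.335,0.1,80],[0,0,0,-0.109,0.335,0.1,80],[0,0,0,-0.109,0.335,0.1,80]]
  ]
}}

```text
time: 27.52
tool_pos: [0.4522, -0.1897, 0.1172]
tcp_rot: [-3.14, -0.089, -0.005]
wrist_force: [0.2, 0.2, 0.3]
width: 0.935
grip_force: 0.0
```

>>> {"name": "play_rows", "arguments": {
  "moves": [
    [[0,0,0,-0.109,0.335,0.1,80],[0,0,0,-0.106,0.336,0.1,80],[0,0,0,0,0,0.15,80],[0,0,0,0,0,0.15,80],[0,0,0,0,0,0.1,80]]
  ]
}}

```text
time: 27.93
tool_pos: [0.434, -0.257, 0.056]
tcp_rot: [-3.139, -0.084, -0.002]
wrist_force: [-0.7, 0.4, 0.0]
width: 0.932
grip_force: 0.0
```

>>> {"name": "play_rows", "arguments": {
  "moves": [
    [[0,0,0,0,0,0,80],[0,0,0,0,0,0,80]]
  ]
}}

```text
time: 28.1
tool_pos: [0.4345, -0.2558, 0.0569]
tcp_rot: [-3.139, -0.086, -0.001]
wrist_force: [-0.4, -0.1, 0.9]
width: 0.937
grip_force: 0.0
```

```bash
python3 -c "
from h import *
to([.4357,-.2567,-.004],tool(np.radians(183.1)));c=cam('wrist');save(c,'w3.png',(150,50,500,400))"
```

```text
t 28.1 p [ 0.4345 -0.2558  0.0569] w 80.0 g 0.0 F [-0.4 -0.1  0.9]
shift [0.011 0.011 0.609] turn [-0.004 -0.002  0.001]
```

View pics/w3.png

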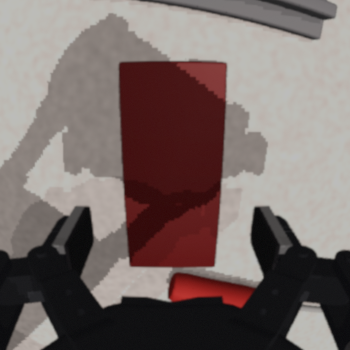

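The panel is centred between the fingers, with the screwdriver handle just off its near end, clear of the fingers.

>>> {"name": "play_rows", "arguments": {
  "moves": [
    [[0,0,0,0.011,0.011,0.2,80],[0,0,0,0,0,0.2,80],[0,0,0,0,0,0.15,80],[0,0,0,0,0,0.06,80],[0,0,0,0,0,0,80]]
  ]
}}

```text
time: 28.57
tool_pos: [0.4358, -0.2566, -0.0041]
tcp_rot: [-3.139, -0.085, -0.001]
wrist_force: [-1.0, -0.4, 0.4]
width: 0.938
grip_force: 0.0
```

>>> {"name": "play_rows", "arguments": {
  "moves": [
    [[0,0,0,0,0,0,80],[0,0,0,0,0,0,55],[0,0,0,0,0,0,55],[0,0,0,0,0,0,55],[0,0,0,0,0,0,55]]
  ]
}}

```text
time: 28.98
tool_pos: [0.4379, -0.2583, -0.0013]
tcp_rot: [3.139, 0.084, 0.009]
wrist_force: [-0.5, 0.5, 6.0]
width: 0.749
grip_force: 77.5
```

>>> {"name": "play_rows", "arguments": {
  "moves": [
    [[0,0,0,0,0,-0.1,55],[0,0,0,0,0,-0.3,55],[0,0,0,0,0,-0.4,55],[0,0,0,0,0,-0.4,55],[0,0,0,0,0,-0.3,55]]
  ]
}}

```text
time: 29.4
tool_pos: [0.4365, -0.258, 0.1506]
tcp_rot: [3.139, 0.083, 0.008]
wrist_force: [1.5, -0.6, -1.3]
width: 0.744
grip_force: 78.3
```

>>> {"name": "play_rows", "arguments": {
  "moves": [
    [[0,0,0,0.3,0,-0.1,55],[0,0,0,0.3,0,-0.1,55],[0,0,0,0.3,0,0,55],[0,0,0,0,0,0,55],[0,0,0,0,0,0,55]]
  ]
}}

```text
time: 29.82
tool_pos: [0.5267, -0.2526, 0.1676]
tcp_rot: [-3.14, -0.086, -0.005]
wrist_force: [-1.1, -0.1, -2.1]
width: 0.741
grip_force: 78.2
```

```bash
cat >> h.py <<'E'
FL=np.diag([-1.,-1,1])
E
python3 -c "
from h import *
p,R=slot2(-.11,.08);to(p,R@FL);print(p);inrack(cam('top'));print(bot.read_state()['q'].round(2))"
```

```text
t 29.8 p [ 0.5267 -0.2526  0.1676] w 63.3 g 78.2 F [-1.1 -0.1 -2.1]
shift [ 0.705 -0.057  0.266] turn [-0.111  1.247  0.339]
[ 0.59689571 -0.24302865  0.14121107]
rack panel n 1198 mid [0.005 0.101 0.077] x -0.044 0.054 z 0.023 0.131 y 0.07 0.131 tilt 0.83 axis yaw 0.01
rack panel n 222 mid [-0.051 -0.105  0.182] x -0.074 -0.029 z 0.178 0.186 y -0.123 -0.087 tilt 0.03 axis yaw -0.453
[-0.49  0.14  1.87  0.    1.13  1.02]
```

>>> {"name": "play_rows", "arguments": {
  "moves": [
    [[0,0,0,0.25,-0.02,0,55],[0,0,0,0.25,-0.02,0,55],[0,0,0,0.2,-0.02,0,55],[-0.0185,0.208,0.0565,0,0,0,55],[-0.0185,0.208,0.0565,0,0,0,55]]
  ]
}}

```text
time: 30.28
tool_pos: [0.5963, -0.243, 0.1649]
tcp_rot: [3.113, -0.006, 0.331]
wrist_force: [0.1, 0.7, -2.3]
width: 0.744
grip_force: 78.2
```

>>> {"name": "play_rows", "arguments": {
  "moves": [
    [[-0.0185,0.208,0.0565,0,0,0,55],[-0.0185,0.208,0.0565,0,0,0,55],[-0.0185,0.208,0.0565,0,0,0,55],[-0.0185,0.208,0.0565,0,0,0,55],[0,0,0,0,0,0,55]]
  ]
}}

```text
time: 30.7
tool_pos: [0.5874, -0.239, 0.1595]
tcp_rot: [2.959, -0.187, 0.943]
wrist_force: [-2.2, 1.4, -5.3]
width: 0.742
grip_force: 78.2
```

>>> {"name": "play_rows", "arguments": {
  "moves": [
    [[0,0,0,0,0,0,55],[0,0,0,0,0,0,55]]
  ]
}}

```text
time: 30.87
tool_pos: [0.5955, -0.2435, 0.1679]
tcp_rot: [2.949, -0.178, 0.952]
wrist_force: [0.6, 0.1, -1.8]
width: 0.746
grip_force: 78.3
```

```bash
python3 -c "
from h import *
p,R=slot2(-.11,.003);to(p,R@FL);print(bot.read_state()['q'].round(2))"
```

```text
t 30.9 p [ 0.5955 -0.2435  0.1679] w 63.7 g 78.3 F [ 0.6  0.1 -1.8]
shift [-0.142 -0.007  0.994] turn [0.    0.008 0.001]
[-0.56 -0.04  2.2   0.57  0.48  0.68]
```

>>> {"name": "play_rows", "arguments": {
  "moves": [
    [[0,0.008,0,-0.07,-0.007,0.15,55],[0,0,0,-0.07,0,0.2,55],[0,0,0,0,0,0.25,55],[0,0,0,0,0,0.2,55],[0,0,0,0,0,0.1,55]]
  ]
}}

```text
time: 31.28
tool_pos: [0.6398, -0.2477, 0.0857]
tcp_rot: [2.948, -0.175, 0.959]
wrist_force: [-0.5, 0.2, -2.2]
width: 0.74
grip_force: 78.2
```

>>> {"name": "play_rows", "arguments": {
  "moves": [
    [[0,0,0,0,0,0,55],[0,0,0,0,0,0,55]]
  ]
}}

```text
time: 31.45
tool_pos: [0.6389, -0.2476, 0.0868]
tcp_rot: [2.947, -0.176, 0.96]
wrist_force: [0.1, -1.0, -2.0]
width: 0.746
grip_force: 78.2
```

```bash
python3 -c "
from h import *
p,R=slot2(-.11,.003);to(p,R@FL);print(bot.read_state()['q'].round(2))"
```

```text
t 31.4 p [ 0.6389 -0.2476  0.0868] w 63.7 g 78.2 F [ 0.1 -1.  -2. ]
shift [-0.022  0.006  0.081] turn [-0.002 -0.003  0.003]
[-0.52  0.15  2.17  0.82  0.32  0.44]
```

>>> {"name": "play_rows", "arguments": {
  "moves": [
    [[0,0,0,-0.02,0,0.05,55],[0,0,0,0,0,0.03,55],[0,0,0,0,0,0.02,55],[0,0,0,0,0,0,55],[0,0,0,0,0,0,55]]
  ]
}}

```text
time: 31.87
tool_pos: [0.6413, -0.248, 0.0775]
tcp_rot: [2.946, -0.179, 0.961]
wrist_force: [0.2, -0.4, -1.8]
width: 0.738
grip_force: 78.4
```

>>> {"name": "play_rows", "arguments": {
  "moves": [
    [[0,0,0,0,0,0.015,55],[0,0,0,0,0,0,55],[0,0,0,0,0,0,55]]
  ]
}}

```text
time: 32.12
tool_pos: [0.6417, -0.248, 0.0766]
tcp_rot: [2.946, -0.179, 0.961]
wrist_force: [-10.3, 2.3, 8.0]
width: 0.742
grip_force: 79.8
```

>>> {"name": "play_rows", "arguments": {
  "moves": [
    [[0,0,0,0,0,0.015,55],[0,0,0,0,0,0,55],[0,0,0,0,0,0,55]]
  ]
}}

```text
time: 32.37
tool_pos: [0.6421, -0.248, 0.0754]
tcp_rot: [2.946, -0.179, 0.961]
wrist_force: [-14.1, 3.5, 10.9]
width: 0.742
grip_force: 81.4
```

>>> {"name": "play_rows", "arguments": {
  "moves": [
    [[0,0,0,0,0,-0.02,55],[0,0,0,0,0,0,84],[0,0,0,0,0,0,84],[0,0,0,0,0,0,84],[0,0,0,0,0,0,84]]
  ]
}}

```text
time: 32.78
tool_pos: [0.6419, -0.2479, 0.0761]
tcp_rot: [2.947, -0.179, 0.96]
wrist_force: [-0.7, 0.5, 0.4]
width: 0.98
grip_force: 0.0
```

>>> {"name": "play_rows", "arguments": {
  "moves": [
    [[0,0,0,0,0,0,84],[0,0,0,0,0,-0.15,84],[0,0,0,0,0,-0.35,84],[0,0,0,0,0,-0.4,84],[0,0,0,0,0,-0.35,84]]
  ]
}}

```text
time: 33.2
tool_pos: [0.5673, -0.2386, 0.1771]
tcp_rot: [2.949, -0.179, 0.957]
wrist_force: [1.4, -0.4, 1.3]
width: 0.983
grip_force: 0.0
```

>>> {"name": "play_rows", "arguments": {
  "moves": [
    [[0,-0.208,0,0,0,0,80],[0,-0.21,0,0,0,0,80],[0,-0.21,0,0,0,0,80],[0,-0.21,0,0,0,0,80],[0,-0.21,0,0,0,0,80]]
  ]
}}

```text
time: 33.62
tool_pos: [0.5691, -0.239, 0.1786]
tcp_rot: [3.124, -0.189, 0.175]
wrist_force: [-0.1, 0.4, 0.3]
width: 0.938
grip_force: 0.0
```

>>> {"name": "play_rows", "arguments": {
  "moves": [
    [[0,-0.209,0,0,0,0,80],[0,0,0,-0.3,0,0,80],[0,0,0,-0.3,0,0,80],[0,0,0,0,0,0,80],[0,0,0,0,0,0,80]]
  ]
}}

```text
time: 34.03
tool_pos: [0.508, -0.2308, 0.1749]
tcp_rot: [-3.134, 0.189, -0.013]
wrist_force: [0.6, -0.5, 0.3]
width: 0.936
grip_force: 0.0
```

```bash
python3 -c "
from h import *
to([.4048,.1935,.05],tool(np.radians(191.1)));c=cam('top');inrack(c);reds(c);print('sc');inrack(cam('scene'))"
```

```text
t 34.0 p [ 0.508  -0.2308  0.1749] w 80.0 g 0.0 F [ 0.6 -0.5  0.3]
shift [-1.545 -4.085  1.249] turn [-0.003 -0.016 -0.629]
rack panel n 1192 mid [0.005 0.101 0.077] x -0.045 0.054 z 0.024 0.131 y 0.07 0.131 tilt 0.83 axis yaw 0.011
rack panel n 833 mid [ 0.005 -0.101  0.079] x -0.044 0.054 z 0.027 0.13 y -0.124 -0.079 tilt 0.82 axis yaw 0.0
red px [323. 130.] n 1199 xy [ 0.6785 -0.0414] dim [0.069 0.141] yaw -6.5
red px [399. 139.] n 841 xy [ 0.6521 -0.2562] dim [0.057 0.146] yaw -13.9
red px [236. 229.] n 1305 xy [0.4048 0.1936] dim [0.147 0.064] yaw 10.9
sc
rack panel n 415 mid [ 0.007 -0.106  0.075] x -0.044 0.058 z 0.022 0.129 y -0.137 -0.074 tilt 0.81 axis yaw -0.053
rack panel n 548 mid [0.009 0.104 0.073] x -0.042 0.06 z 0.015 0.13 y 0.073 0.136 tilt 0.84 axis yaw -0.02
```

>>> {"name": "play_rows", "arguments": {
  "moves": [
    [[0,0,0,-0.129,-0.34,0.02,80],[0,0,0,-0.129,-0.34,0.02,80],[0,0,0,-0.129,-0.34,0.02,80],[0,0,0,-0.129,-0.34,0.02,80],[0,0,0,-0.129,-0.34,0.02,80]]
  ]
}}

```text
time: 34.55
tool_pos: [0.4663, -0.0535, 0.167]
tcp_rot: [-3.135, 0.19, -0.021]
wrist_force: [1.0, 0.6, 0.8]
width: 0.938
grip_force: 0.0
```

>>> {"name": "play_rows", "arguments": {
  "moves": [
    [[0,0,0,-0.129,-0.34,0.02,80],[0,0,0,-0.129,-0.34,0.02,80],[0,0,0,-0.129,-0.34,0.02,80],[0,0,0,-0.129,-0.34,0.02,80],[0,0,0,-0.129,-0.34,0.02,80]]
  ]
}}

```text
time: 34.97
tool_pos: [0.4227, 0.1238, 0.1569]
tcp_rot: [-3.133, 0.189, -0.021]
wrist_force: [0.8, 0.1, 0.3]
width: 0.938
grip_force: 0.0
```

>>> {"name": "play_rows", "arguments": {
  "moves": [
    [[0,0,0,-0.129,-0.34,0.02,80],[0,0,0,-0.126,-0.345,0.02,80],[0,0,-0.21,0,0,0.1,80],[0,0,-0.21,0,0,0.2,80],[0,0,-0.209,0,0,0.2,80]]
  ]
}}

```text
time: 35.38
tool_pos: [0.4075, 0.1952, 0.103]
tcp_rot: [-3.124, -0.317, -0.025]
wrist_force: [-0.0, -0.5, -0.1]
width: 0.931
grip_force: 0.0
```

>>> {"name": "play_rows", "arguments": {
  "moves": [
    [[0,0,0,0,0,0.3,80],[0,0,0,0,0,0.2,80],[0,0,0,0,0,0,80],[0,0,0,0,0,0,80]]
  ]
}}

```text
time: 35.72
tool_pos: [0.4059, 0.193, 0.0513]
tcp_rot: [3.126, 0.305, 0.014]
wrist_force: [-0.0, -0.1, 0.0]
width: 0.934
grip_force: 0.0
```

```bash
python3 -c "
from h import *
to([.4048,.1936,-.004],tool(np.radians(191)));print(bot.read_state()['q'].round(2))"
```

```text
t 35.7 p [0.4059 0.193  0.0513] w 79.8 g 0.0 F [-0.  -0.1  0. ]
shift [-0.014 -0.009  0.553] turn [ 0.003 -0.018  0.005]
[ 0.39  0.02  2.24 -0.    0.87  1.77]
```

>>> {"name": "play_rows", "arguments": {
  "moves": [
    [[0,-0.018,0,-0.012,-0.009,0.2,80],[0,0,0,0,0,0.2,80],[0,0,0,0,0,0.1,80],[0,0,0,0,0,0.05,80],[0,0,0,0,0,0,80]]
  ]
}}

```text
time: 36.13
tool_pos: [0.4052, 0.1936, -0.0034]
tcp_rot: [3.126, 0.305, 0.002]
wrist_force: [-1.2, 0.1, -0.2]
width: 0.934
grip_force: 0.0
```

>>> {"name": "play_rows", "arguments": {
  "moves": [
    [[0,0,0,0,0,0,80],[0,0,0,0,0,0,55],[0,0,0,0,0,0,55],[0,0,0,0,0,0,55],[0,0,0,0,0,0,55]]
  ]
}}

```text
time: 36.55
tool_pos: [0.4064, 0.1941, -0.0016]
tcp_rot: [3.126, 0.305, 0.006]
wrist_force: [-1.5, -1.4, 6.0]
width: 0.748
grip_force: 76.9
```

>>> {"name": "play_rows", "arguments": {
  "moves": [
    [[0,0,0,0,0,-0.1,55],[0,0,0,0,0,-0.3,55],[0,0,0,0,0,-0.4,55],[0,0,0,0,0,-0.4,55],[0,0,0,0,0,-0.35,55]]
  ]
}}

```text
time: 36.97
tool_pos: [0.4046, 0.1936, 0.1546]
tcp_rot: [3.126, 0.305, 0.004]
wrist_force: [1.8, -0.2, -1.2]
width: 0.745
grip_force: 78.0
```

>>> {"name": "play_rows", "arguments": {
  "moves": [
    [[0,0,0,0.1,0.34,-0.1,55],[0,0,0,0.1,0.34,-0.1,55],[0,0,0,0.1,0.34,0,55],[0,0,0,0,0,0,55],[0,0,0,0,0,0,55]]
  ]
}}

```text
time: 37.38
tool_pos: [0.4544, 0.098, 0.1727]
tcp_rot: [3.126, 0.299, 0.004]
wrist_force: [-0.2, 0.3, -2.6]
width: 0.746
grip_force: 78.1
```

```bash
python3 -c "
from h import *
p,R=slot2(-.003,.11);to(p,R@FL);print(p);c=cam('top');reds(c)"
```

```text
t 37.4 p [0.4544 0.098  0.1727] w 63.7 g 78.1 F [-0.2  0.3 -2.6]
shift [0.914 2.546 0.077] turn [-0.194  1.242  0.603]
[ 0.59232014 -0.13468195  0.16548158]
red px [323. 130.] n 1205 xy [ 0.6784 -0.0412] dim [0.07  0.141] yaw -6.9
red px [402. 140.] n 1193 xy [ 0.6499 -0.2616] dim [0.068 0.148] yaw -13.7
red px [269. 223.] n 555 xy [0.424 0.105] dim [0.067 0.066] yaw 11.1
red px [423. 256.] n 319 xy [ 0.331 -0.311] dim [0.101 0.024] yaw 75.7
```

>>> {"name": "play_rows", "arguments": {
  "moves": [
    [[0,0,0,0.114,0.318,0,55],[0,0,0,0.114,0.318,0,55],[0,0,0,0.114,0.318,0,55],[0,0,0,0.114,0.318,0,55],[0,0,0,0.114,0.318,0,55]]
  ]
}}

```text
time: 37.85
tool_pos: [0.5402, -0.0452, 0.1715]
tcp_rot: [3.126, 0.308, 0.0]
wrist_force: [-0.5, 0.9, -1.3]
width: 0.744
grip_force: 78.2
```

>>> {"name": "play_rows", "arguments": {
  "moves": [
    [[0,0,0,0.114,0.318,0,55],[0,0,0,0.114,0.318,0,55],[0,0,0,0.114,0.318,0,55],[0,0,0,0,0,0,55],[-0.032,0.207,0.1,0,0,0,55]]
  ]
}}

```text
time: 38.27
tool_pos: [0.5959, -0.1327, 0.1709]
tcp_rot: [3.123, 0.225, 0.166]
wrist_force: [1.1, 0.2, -1.9]
width: 0.743
grip_force: 78.2
```

>>> {"name": "play_rows", "arguments": {
  "moves": [
    [[-0.032,0.207,0.1,0,0,0,55],[-0.032,0.207,0.1,0,0,0,55],[-0.032,0.207,0.1,0,0,0,55],[-0.032,0.207,0.1,0,0,0,55],[-0.032,0.207,0.1,0,0,0,55]]
  ]
}}

```text
time: 38.68
tool_pos: [0.5915, -0.1309, 0.1721]
tcp_rot: [2.949, -0.173, 0.963]
wrist_force: [0.9, 1.8, -1.8]
width: 0.743
grip_force: 78.3
```

>>> {"name": "play_rows", "arguments": {
  "moves": [
    [[0,0,0,0,0,0,55],[0,0,0,0,0,0,55],[0,0,0,0,0,0,55]]
  ]
}}

```text
time: 38.93
tool_pos: [0.5935, -0.1318, 0.1733]
tcp_rot: [2.951, -0.167, 0.957]
wrist_force: [0.6, -0.2, -1.5]
width: 0.744
grip_force: 78.2
```

```bash
python3 -c "
from h import *
p,R=slot2(-.003,.003);to(p,R@FL);print(bot.read_state()['q'].round(2))"
```

```text
t 38.9 p [ 0.5935 -0.1318  0.1733] w 63.6 g 78.2 F [ 0.6 -0.2 -1.5]
shift [-0.052  0.035  1.128] turn [-0.009  0.003  0.014]
[-0.33 -0.14  2.28  0.33  0.41  1.09]
```

>>> {"name": "play_rows", "arguments": {
  "moves": [
    [[-0.009,0,0.014,-0.05,0.035,0.15,55],[0,0,0,0,0,0.25,55],[0,0,0,0,0,0.25,55],[0,0,0,0,0,0.25,55],[0,0,0,0,0,0.13,55]]
  ]
}}

```text
time: 39.35
tool_pos: [0.652, -0.1431, 0.0857]
tcp_rot: [2.948, -0.18, 0.957]
wrist_force: [-0.3, 0.7, -1.7]
width: 0.746
grip_force: 78.2
```

>>> {"name": "play_rows", "arguments": {
  "moves": [
    [[0,0,0,0,0,0,55],[0,0,0,0,0,0,55]]
  ]
}}

```text
time: 39.52
tool_pos: [0.6505, -0.1429, 0.0864]
tcp_rot: [2.948, -0.181, 0.956]
wrist_force: [0.6, 0.5, -2.7]
width: 0.741
grip_force: 78.2
```

```bash
python3 -c "
from h import *
p,R=slot2(-.003,.003);to(p,R@FL);print(bot.read_state()['q'].round(2))"
```

```text
t 39.5 p [ 0.6505 -0.1429  0.0864] w 63.3 g 78.2 F [ 0.6  0.5 -2.7]
shift [-0.01  -0.012  0.085] turn [-0.     0.002 -0.003]
[-0.31  0.11  2.23  0.54  0.22  0.89]
```

>>> {"name": "play_rows", "arguments": {
  "moves": [
    [[0,0,0,-0.01,-0.012,0.05,55],[0,0,0,0,0,0.03,55],[0,0,0,0,0,0.02,55],[0,0,0,0,0,0,55],[0,0,0,0,0,0,55]]
  ]
}}

```text
time: 39.93
tool_pos: [0.6533, -0.1425, 0.0776]
tcp_rot: [2.947, -0.183, 0.957]
wrist_force: [-0.5, -0.3, -1.4]
width: 0.745
grip_force: 78.3
```

>>> {"name": "play_rows", "arguments": {
  "moves": [
    [[0,0,0,0,0,0.015,55],[0,0,0,0,0,0,55],[0,0,0,0,0,0,55]]
  ]
}}

```text
time: 40.18
tool_pos: [0.6541, -0.1426, 0.0765]
tcp_rot: [2.947, -0.183, 0.957]
wrist_force: [-5.2, 1.6, 2.8]
width: 0.741
grip_force: 79.1
```

>>> {"name": "play_rows", "arguments": {
  "moves": [
    [[0,0,0,0,0,-0.01,55],[0,0,0,0,0,0,80],[0,0,0,0,0,0,80],[0,0,0,0,0,0,80],[0,0,0,0,0,0,80]]
  ]
}}

```text
time: 40.6
tool_pos: [0.6538, -0.1426, 0.0769]
tcp_rot: [2.947, -0.183, 0.957]
wrist_force: [0.1, -0.0, -0.4]
width: 0.937
grip_force: 0.0
```

>>> {"name": "play_rows", "arguments": {
  "moves": [
    [[0,0,0,0,0,0,80],[0,0,0,0,0,-0.15,80],[0,0,0,0,0,-0.35,80],[0,0,0,0,0,-0.4,80],[0,0,0,0,0,-0.35,80]]
  ]
}}

```text
time: 41.02
tool_pos: [0.5794, -0.1333, 0.1782]
tcp_rot: [2.948, -0.183, 0.954]
wrist_force: [0.5, 0.1, 1.0]
width: 0.937
grip_force: 0.0
```

>>> {"name": "play_rows", "arguments": {
  "moves": [
    [[0,-0.21,0,0,0,0,80],[0,-0.21,0,0,0,0,80],[0,-0.21,0,0,0,0,80],[0,-0.21,0,0,0,0,80],[0,-0.21,0,0,0,0,80]]
  ]
}}

```text
time: 41.43
tool_pos: [0.5811, -0.1337, 0.1798]
tcp_rot: [3.125, -0.194, 0.157]
wrist_force: [0.6, -0.2, 0.6]
width: 0.936
grip_force: 0.0
```

>>> {"name": "play_rows", "arguments": {
  "moves": [
    [[0,-0.207,0,0,0,0,80],[0,0,0,-0.35,0,0,50],[0,0,0,-0.35,0,0,50],[0,0,0,-0.35,0,0,50],[0,0,0,0,0,0,50]]
  ]
}}

```text
time: 41.85
tool_pos: [0.4696, -0.1189, 0.1744]
tcp_rot: [-3.133, 0.194, 0.018]
wrist_force: [-0.6, 0.9, -0.9]
width: 0.584
grip_force: 0.0
```

```bash
python3 -c "
from h import *
state();c=cam('top');inrack(c);els(c);d=cam('scene');print('sc');inrack(d)
np.savez('/tmp/top',**c);np.savez('/tmp/scene2',**d)
a=c['image'][80:280,120:460,::-1];b=d['image'][140:340,190:470,::-1]
cv2.imwrite('pics/f.png',np.vstack([cv2.resize(a,(510,300)),cv2.resize(b,(510,300))]))"
```

```text
t 41.9 p [ 0.4696 -0.1189  0.1744] w 49.8 g 0.0 F [-0.6  0.9 -0.9]
rack panel n 1204 mid [0.005 0.101 0.078] x -0.045 0.054 z 0.024 0.132 y 0.07 0.132 tilt 0.83 axis yaw 0.005
rack panel n 566 mid [ 0.03  -0.004  0.106] x 0.007 0.054 z 0.081 0.131 y -0.035 0.027 tilt 0.81 axis yaw -0.453
rack panel n 715 mid [ 0.025 -0.109  0.1  ] x -0.004 0.054 z 0.069 0.131 y -0.14 -0.079 tilt 0.82 axis yaw 0.225
knob? [0.6489 0.1655] top 0.097 n 159
knob? [0.4844 0.3568] top 0.097 n 158
sc
rack panel n 1525 mid [0.008 0.002 0.071] x -0.043 0.059 z 0.012 0.129 y -0.131 0.135 tilt 0.84 axis yaw 1.555
```

View pics/f.png

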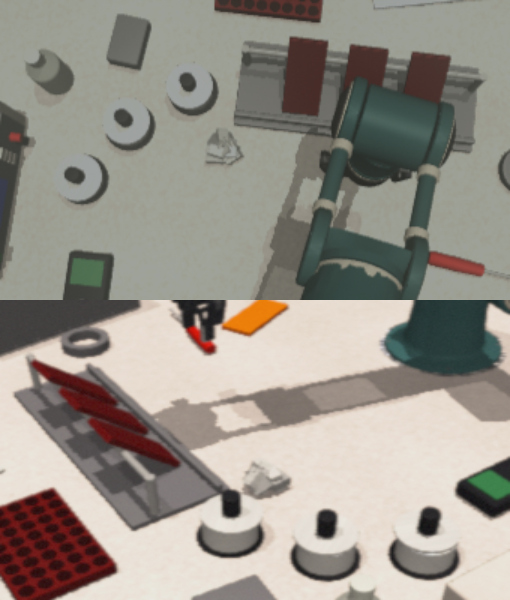

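All three panels lean in the rack, at lower-picture (75,385), (105,410) and (135,440), and all three pots are covered. The cover at (425,545) shows a rim line under its flange, so I'll check how level and centred each one is.

```bash
cat > chk.py <<'E'
from h import *
c0=dict(np.load('/tmp/top.npz'));d=dict(np.load('/tmp/scene2.npz'))
pots=[(.6524,.1651),(.5867,.2808),(.4892,.3633)]
for nm,c in(("top",c0),("scene",d)):
    W=pts(c);im=cv2.cvtColor(c["image"],cv2.COLOR_RGB2HSV)
    for p in pots:
        r=np.hypot(W[...,0]-p[0],W[...,1]-p[1])
        f=(r<.055)&(W[...,2]>.046)&(W[...,2]<.068)
        P=W[f];
        for _ in range(3):
            A=np.c_[P[:,:2]-p,np.ones(len(P))];s=np.linalg.lstsq(A,P[:,2],rcond=None)[0];e=abs(A@s-P[:,2]);P=P[e<max(.0025,1.5*e.mean())]
        (cx,cy),rad=cv2.minEnclosingCircle(P[:,:2].astype(np.float32))
        k=(r<.04)&(W[...,2]>.088)&(W[...,2]<.105);K=W[k]
        b=(r<.065)&(W[...,2]<.012)&(im[...,2]<45)
        print(nm,p,"flange z %.4f tilt %.3f"%(s[2],np.hypot(*s[:2])),"dir",s[:2].round(3),"centre",np.round([cx,cy,rad],4),"n",len(P),"knob",K.mean(0).round(4))
E
python3 chk.py
```

```text
top (0.6524, 0.1651) flange z 0.0565 tilt 0.010 dir [0.01  0.001] centre [0.6493 0.1661 0.0418] n 414 knob [0.6489 0.1655 0.0959]
top (0.5867, 0.2808) flange z 0.0561 tilt 0.012 dir [ 0.006 -0.01 ] centre [0.5854 0.2766 0.0421] n 433 knob [0.585  0.2757 0.0957]
top (0.4892, 0.3633) flange z 0.0564 tilt 0.003 dir [-0.002  0.003] centre [0.4847 0.3573 0.0421] n 498 knob [0.4844 0.3568 0.0954]
scene (0.6524, 0.1651) flange z 0.0565 tilt 0.011 dir [-0.005 -0.01 ] centre [0.6502 0.1672 0.043 ] n 515 knob [0.6512 0.169  0.095 ]
scene (0.5867, 0.2808) flange z 0.0564 tilt 0.002 dir [-0.001 -0.001] centre [0.5864 0.2782 0.0423] n 562 knob [0.5875 0.2795 0.0952]
scene (0.4892, 0.3633) flange z 0.0565 tilt 0.003 dir [-0.001 -0.003] centre [0.4878 0.3599 0.0437] n 555 knob [0.4875 0.3605 0.0952]
```

```bash
python3 -c "
from h import *
print(bot.finish_job())"
```

```text
the job is handed in; nothing more can be done
None
```

I handed the job in: all three electrodes sit level on their pots, each within about 8 mm of centre. All three panels stand in the rack leaning on the rail, and I saw no bystander moved. The hand-in returned no verdict.

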